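# Fetch the clamp bar from behind the mill hubs

### The job

The copper clamp bar lies trapped behind three upright mill hubs: first stand all three hubs on the black parking mat without shifting the bar. Then lay the bar flat on the blue jig, centred along the white strip between the end stops, and after that put each hub back upright on the white disc of the pad of its own colour. Do not tip over a hub or disturb the tape measure behind the bar, and finish with everything let go and at rest.

Things in the scene. Friction and masses are not known exactly. Their poses are not given: they have to be found in the camera images.
- hub_red_mid (a point): centre (half-way up) of the red hub, a loose upright turned part, 95 mm tall and round about its vertical z axis: dark steel foot 40 mm across and 30 mm tall, red flange 72 mm across and 10 mm thick (30 to 40 mm above its underside), bright stem 28 mm across from there to the top. This point is 47.5 mm above its underside. 0.26 to 0.48 kg. Starts on the red pad, its flange reaching out over the bar's edge
- hub_yellow_mid (a point): centre (half-way up) of the yellow hub, a loose upright turned part, 95 mm tall and round about its vertical z axis: dark steel foot 40 mm across and 30 mm tall, yellow flange 72 mm across and 10 mm thick (30 to 40 mm above its underside), bright stem 28 mm across from there to the top. This point is 47.5 mm above its underside. 0.26 to 0.48 kg. Starts on the yellow pad, its flange reaching out over the bar's edge
- hub_green_mid (a point): centre (half-way up) of the green hub, a loose upright turned part, 95 mm tall and round about its vertical z axis: dark steel foot 40 mm across and 30 mm tall, green flange 72 mm across and 10 mm thick (30 to 40 mm above its underside), bright stem 28 mm across from there to the top. This point is 47.5 mm above its underside. 0.26 to 0.48 kg. Starts on the green pad, its flange reaching out over the bar's edge
- bar_mid (a point): centre (half-way up) of the clamp bar, a loose copper-coloured bar 230 mm long (its x axis), 30 mm wide (y) and 24 mm tall (z), 0.3 to 0.55 kg. It lies flat on the dark storage plate (6 mm thick), beyond the row of hubs as the robot sees it and parallel to the row, its near face 6 to 13 mm from the hubs' feet and under the edges of all three flanges (their underside is 9 mm above its top). Beyond it is at least 35 mm of free plate
- pad_red: home of the red hub: red rectangular pad 74 mm (x) by 70 mm (y), 3 mm thick, fixed on the dark storage plate; its underside is 6 mm above the table. Its origin is on its underside, below the centre of the white disc (42 mm across) on which the hub's foot belongs; x points from the disc away to the bar, and the pad reaches 52 mm to -x and 22 mm to +x of the origin. The three pads stand in a row along y, 92 mm apart, in any order
- pad_yellow: home of the yellow hub: yellow rectangular pad 74 mm (x) by 70 mm (y), 3 mm thick, fixed on the dark storage plate; its underside is 6 mm above the table. Its origin is on its underside, below the centre of the white disc (42 mm across) on which the hub's foot belongs; x points from the disc away to the bar, and the pad reaches 52 mm to -x and 22 mm to +x of the origin. The three pads stand in a row along y, 92 mm apart, in any order
- pad_green: home of the green hub: green rectangular pad 74 mm (x) by 70 mm (y), 3 mm thick, fixed on the dark storage plate; its underside is 6 mm above the table. Its origin is on its underside, below the centre of the white disc (42 mm across) on which the hub's foot belongs; x points from the disc away to the bar, and the pad reaches 52 mm to -x and 22 mm to +x of the origin. The three pads stand in a row along y, 92 mm apart, in any order
- mat: parking mat: black rubber mat with two white edge lines, fixed flat on the table at the left or right side, 310 mm long (x) by 120 mm wide (y), 4 mm thick; origin at the centre of its underside
- jig: bar jig: blue plate fixed on the table at the other side, 300 mm long (x) by 90 mm wide (y), 8 mm thick, origin at the centre of its underside; a white strip 32 mm wide and 256 mm long along the middle of its top shows where the bar lies, along x, between two aluminium end stops that rise 14 mm above the plate with their inner faces 129 mm from the centre (14 mm of room at each end of a centred bar)
- tape_mid (a point): bystander: centre of a black tape measure, 40 mm (x) by 66 mm (y) and 60 mm tall, loose on the storage plate's far side beyond the bar; its near face is at least 40 mm from the bar's far face
Things that resemble listed ones, but are neither listed nor needed, are in the scene too. Of the things that look like the part that bears bar_mid, the largest one is meant. Leave any brown look-alike of the part that bears hub_red_mid alone.

How it is judged:
By the outcome, as a careful person would: the job done as asked, in the order asked, and still so for the second after the job is handed in, with the robot touching nothing.
It also fails if it takes over 144 s, if anything falls off the work surface, if the arm or the gripper's body presses on something with over 40 N, if the wrist force passes 120 N, or if a joint passes its speed limit or range.

### The arm

A 7-joint arm with a two-finger parallel gripper is mounted at the origin on the work surface. World frame = base frame: x ahead of the robot, y to its left, z up, the work surface at z = 0. Lengths are in m, angles in rad, forces in N, time in s.
With the tool pointing down it reaches from about 0.4 to 0.875 m from the base axis. Payload 19.3 kg.
Tool frame: the origin (TCP) lies at the very end of the fingers, on their centre line; the grasp point (between the pads) lies 19 mm behind it; z points along the fingers, x is the direction in which the jaws open and shut, and the axes are right-handed (so a half turn about z gives the same grasp; the last joint's range is limited). The gripper opens to 85 mm and grips with 20 to 120 N. Pads are 22 mm wide; open, the fingers measure 114 mm over their backs; the gripper's body (76 mm by 85 mm) begins 54 mm behind the grasp point. The pads swing forward as they close: fully open they stand 13 mm farther back than shut.
Start: joints at [-1.213, 0.521, -0.036, 1.599, 0.021, 1.021, -0.113], TCP at [0.259, 0.569, 0.231] pointing down, gripper open.
Joint ranges: [-2.91, 2.91], [-0.3, 2.13], [-1.5, 1.42], [0.17, 2.43], [-1.26, 4.41], [0.16, 1.93], [-2.52, 2.52]. Speed limits (rad/s): [1.89, 1.89, 2.39, 2.39, 3.01, 3.01, 3.01].

### API

Orientations are given as [roll, pitch, yaw] about the fixed x, y, z axes, in that order (R = Rz(yaw) Ry(pitch) Rx(roll)).
In Python, from workcell import observe, eyes, job_done gives the robot as it stands. The module is installed in compiled form; this text tells all that it offers.
- The arm moves only by the shell command python3 -m pendant 'ROWS' [FORCE]. ROWS is JSON, a list of rows, each an object of numbers: "dx", "dy", "dz": the shift along the tool's x, y, z in mm; "ax", "ay", "az": the turn, a rotation vector about the tool's x, y, z in degrees; "claw": the finger opening in mm, from 0 to 85.4. A call has 1 to 10 rows; each row is the pose to reach, as a shift and turn from the pose commanded when the call began, along the tool's axes at that moment; what a row does not reach only later rows make up. A row lasts 1/12 s, in which the tool goes at most 41.7 mm and 7.16 degrees, less where a joint would pass 70% of its speed; a pose out of reach is approached as far as the arm can. A call with a gripper value outside its range is refused whole. The fingers move at their own pace and stop on an object; FORCE is the grip in N (left out, the last holds). Time passes only in rows, so rows that repeat a pose let the fingers close. It gives the time, the measured TCP pose, the force and the opening at its end, in the units of the state.
- observe(): the state, without advancing time (a new reading comes with each control period).
- eyes.grab_frame(name): name is "scene" or "top" or "wrist"; returns a dict with "image" (420x560x3 uint8, blue, green, red), "fovy" (degrees; the focal length in pixels is half the picture's height over the tangent of half this angle, whatever the lens; pixels are square), "cx", "cy" (the principal point, pixels), "view" (4x4, takes a point from world to camera coordinates). Camera axes: x right, y up, looking along -z (the intrinsics and any distortion apply to the point x, -y, -z); pixel columns grow to the right and rows downward; lengths in m; the calibration is good to about 2 mm. A picture is of the moment at which its call begins. There is no depth.
- job_done(): hands the job in, once; it reports no verdict.
The state is a dict: "clock": time; "qpos": joint angles; "qd": joint speeds; "joint_efforts": joint torques, N m; "position": TCP position; "tool_rot": TCP orientation; "force": force on the tool from outside, world axes, zero at the start; "moment": the same for the moment, N m; "grip_width": finger opening in m.
Only numpy, scipy, OpenCV 4.12 (cv2) and the standard library are available. Lean on these libraries where they do the work, as an engineer would, in place of code of your own. Each camera call takes 0.05 s, during which the arm holds its last target.

## Working session

There is one attempt and no reset: what is moved stays moved. The work goes in short steps, Python scripts to look and compute and a shell command to move; the robot and the scene stay as the last step left them, time stands still between calls to the robot, and variables do not carry over. Pictures are saved under pics/ and viewed, and the job is handed in when it is done.

```bash
mkdir -p pics; ls; cat > h.py <<'E'
import numpy as np, cv2
from workcell import observe, eyes
def grab(n,fn=None):
    f=eyes.grab_frame(n)
    if fn: cv2.imwrite('pics/'+fn,f['image'])
    return f
E
python3 - <<'E'
from h import *
for n in ['scene','top','wrist']:
    f=grab(n,n+'0.png'); print(n,{k:v for k,v in f.items() if k!='image'})
print(observe())
E
```

```text
pics
scene {'fovy': 57.7637578238982, 'cx': 281.04379776694185, 'cy': 208.93413689849913, 'view': array([[ 0.87357475,  0.48667545, -0.00376408, -0.39920118],
       [-0.29138983,  0.52920353,  0.79689121,  0.09086705],
       [ 0.38981935, -0.69504722,  0.60411111, -1.1432863 ],
       [ 0.        ,  0.        ,  0.        ,  1.        ]])}
top {'fovy': 42.60821936790874, 'cx': 280.6727743129171, 'cy': 215.74573523983952, 'view': array([[ 0.01970109, -0.99972089, -0.01303893,  0.00732883],
       [ 0.99832659,  0.01896109,  0.05463056, -0.44247539],
       [-0.05436808, -0.01409339,  0.9984215 , -1.23087284],
       [ 0.        ,  0.        ,  0.        ,  1.        ]])}
wrist {'fovy': 63.44795450202343, 'cx': 274.62885223054275, 'cy': 209.03450936316318, 'view': array([[ 0.41466697,  0.90997262, -0.00106331, -0.62431528],
       [-0.86486915,  0.39374983, -0.31138791,  0.04123444],
       [-0.2829358 ,  0.1300419 ,  0.95028229, -0.38006327],
       [ 0.        ,  0.        ,  0.        ,  1.        ]])}
{'clock': 0.15, 'qpos': array([-1.21320207,  0.52189485, -0.03631994,  1.59986175,  0.02121693,
        1.02109001, -0.11277969]), 'qd': array([ 0.00033432,  0.00053656,  0.00099766, -0.00095967,  0.00037141,
       -0.00076193, -0.00074852]), 'joint_efforts': array([ 3.03497342e-03, -9.27390361e+01,  1.98115245e+00, -3.70056331e+01,
        1.80633349e-02,  6.40445505e-03,  2.69413778e-05]), 'position': array([0.25922301, 0.56843693, 0.23085245]), 'tool_rot': array([3.14151694e+00, 8.65264172e-04, 1.14301211e+00]), 'force': array([-0.20589759,  0.89159207,  0.76325009]), 'moment': array([-0.00242972, -0.04389314, -0.08396331]), 'grip_width': 0.08530216594002059}
```

View pics/scene0.png

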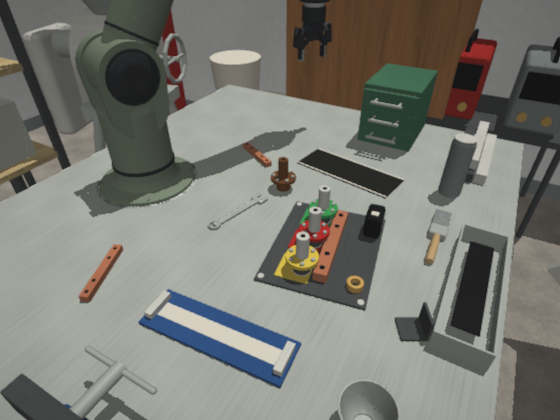

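View pics/top0.png

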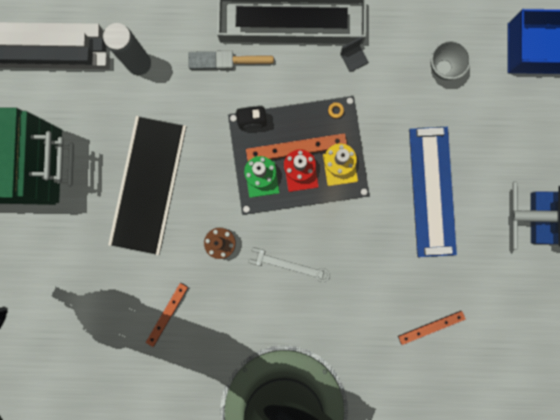

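View pics/wrist0.png

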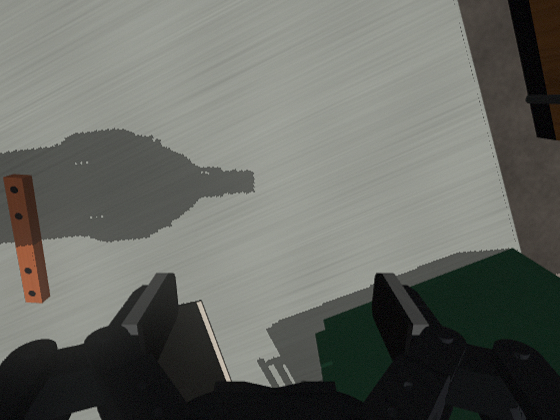

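```bash
cat >> h.py <<'E'
def ray(f,u,v):
    F=(f['image'].shape[0]/2)/np.tan(np.radians(f['fovy'])/2)
    V=f['view'];R=V[:3,:3];c=-R.T@V[:3,3]
    d=R.T@np.array([(u-f['cx'])/F,-(v-f['cy'])/F,-1.])
    return c,d
def onz(f,u,v,z):
    c,d=ray(f,u,v); return c+d*(z-c[2])/d[2]
def proj(f,p):
    F=(f['image'].shape[0]/2)/np.tan(np.radians(f['fovy'])/2)
    q=f['view'][:3,:3]@np.array(p)+f['view'][:3,3]
    return np.array([f['cx']-F*q[0]/q[2], f['cy']+F*q[1]/q[2]])
E
python3 - <<'E'
from h import *
f=grab('top');im=f['image']
a=cv2.resize(im[90:220,225:375],None,fx=5,fy=5,interpolation=cv2.INTER_CUBIC);cv2.imwrite('pics/c1.png',a)
l=cv2.resize(im[110:260,105:195],None,fx=4,fy=4,interpolation=cv2.INTER_CUBIC)
r=cv2.resize(im[115:265,400:465],None,fx=4,fy=4,interpolation=cv2.INTER_CUBIC)
cv2.imwrite('pics/c2.png',np.hstack([l,r]))
g=grab('scene')['image']
cv2.imwrite('pics/c3.png',cv2.resize(g[175:310,250:400],None,fx=4.4,fy=4.4,interpolation=cv2.INTER_CUBIC))
E
```

```text
(no output)
```

View pics/c1.png

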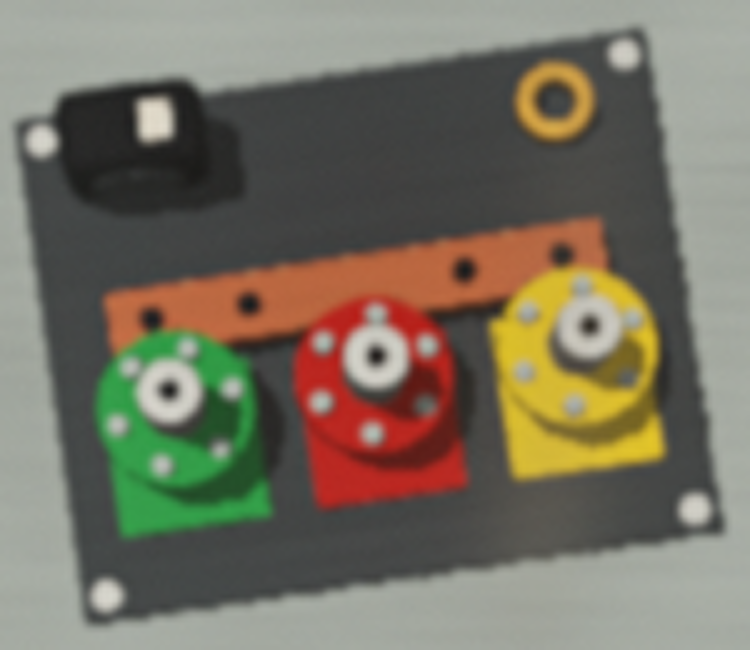

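View pics/c2.png

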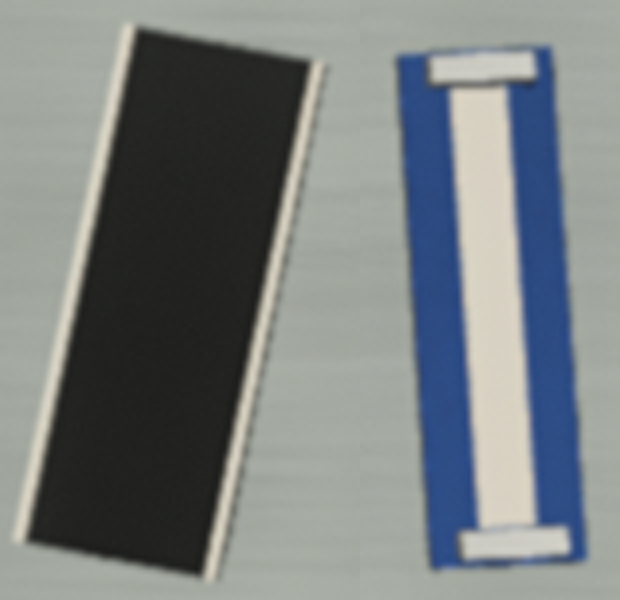

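View pics/c3.png

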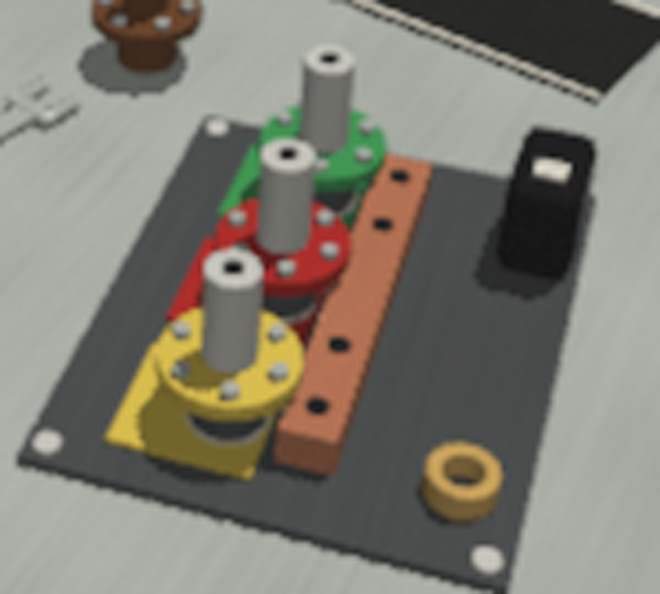

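```bash
python3 - <<'E'
from h import *
f=grab('top');s=grab('scene')
def P(x,y,z,ox=225,oy=90,k=5,F=f): return onz(F,ox+(x+.5)/k-.5,oy+(y+.5)/k-.5,z)
def show(n,p): print(n,np.round(np.array(p)*1000,1)[:2])
for n,t,fl in [('g',(169,390),(176,409)),('r',(376,355),(375,376)),('y',(590,325),(580,347))]:
    show(n+' top',P(*t,.104)); show(n+' fl',P(*fl,.049))
for n,t in [('g',(329,58)),('r',(288,153)),('y',(233,267))]:
    show(n+' scene',P(*t,.104,250,175,4.4,s))
# bar top corners z=.030
b=[P(106,296,.03),P(600,217,.03),P(607,262,.03)]
for q in b: show('bar',q)
for q in [(150,319),(249,304),(464,270),(562,254)]: show('hole',P(*q,.03))
for q in [(400,176),(382,224),(339,345),(317,406)]: show('hole scene',P(*q,.03,250,175,4.4,s))
for q in [(120,538),(272,515),(318,508),(467,485),(514,479),(665,457)]: show('pad',P(*q,.009))
print('plate');
for q in [(16,123),(640,30),(724,530),(88,624)]: show('plate',P(*q,.006))
m=[P(x,y,.004,105,110,4) for x,y in [(124,24),(326,66),(214,581),(14,540)]]
for q in m: show('mat',q)
c=sum(m)/4; show('matc',c); print([np.linalg.norm(m[i]-m[(i+1)%4]) for i in range(4)])
j=[P(x,y,.008,400,115,4) for x,y in [(396-360,56),(551-360,47),(586-360,558),(432-360,568)]]
for q in j: show('jig',q)
c=sum(j)/4; show('jigc',c); print([np.linalg.norm(j[i]-j[(i+1)%4]) for i in range(4)])
st=[P(x,y,.008,400,115,4) for x,y in [(450-360,88),(508-360,85),(480-360,528),(538-360,525)]]
show('strip',sum(st)/4)
a=(j[0]+j[1]-j[2]-j[3]);print('jig yaw',np.degrees(np.arctan2(a[1],a[0])))
a=(m[0]+m[1]-m[2]-m[3]);print('mat yaw',np.degrees(np.arctan2(a[1],a[0])))
E
```

```text
g top [539.9  64.5]
g fl [539.3  64.3]
r top [556.7 -24.2]
r fl [555.8 -25. ]
y top [ 571.3 -115.8]
y fl [ 570.6 -116.9]
g scene [540.3  65.2]
r scene [557.1 -23.4]
y scene [ 571.9 -115.1]
bar [593.4  98.6]
bar [ 633.9 -127.1]
bar [ 613.1 -130.5]
hole [583.2  78.2]
hole [590.9  33. ]
hole [608.3 -65.2]
hole [ 616.5 -109.9]
hole scene [583.9  77.8]
hole scene [591.4  33.2]
hole scene [609.2 -65.7]
hole scene [ 617.  -109.7]
pad [484.1  91.2]
pad [496.1  20.9]
pad [ 4.998e+02 -4.000e-01]
pad [511.7 -69.3]
pad [514.9 -91. ]
pad [ 526.5 -160.8]
plate
plate [678.9 144.8]
plate [ 727.8 -147.1]
plate [ 493.3 -188.9]
plate [444.  105.4]
mat [672.4 362.3]
mat [649.4 242.3]
mat [346.4 298.6]
mat [367.8 416. ]
matc [509.  329.8]
[np.float64(0.12214593766462148), np.float64(0.30820524358182594), np.float64(0.11935618273486011), np.float64(0.309264461623911)]
jig [ 651.3 -278.1]
jig [ 658.1 -367.9]
jig [ 361.8 -388.8]
jig [ 354.4 -300.7]
jigc [ 506.4 -333.9]
[np.float64(0.09013355531237136), np.float64(0.2970278884652028), np.float64(0.08842605781276495), np.float64(0.29783712104843324)]
strip [ 506.6 -335.5]
jig yaw 4.193573988031649
mat yaw -10.263343662777093
```

```bash
cat >> h.py <<'E'
def to(x,y,z,yawdeg):
    "needed tool-frame shift (mm) and az (deg) to reach world pose (mm), tool down"
    from scipy.spatial.transform import Rotation as Ro
    o=observe(); R=Ro.from_euler('xyz',o['tool_rot'])
    d=R.inv().apply(np.array([x,y,z])-o['position']*1000)
    T=Ro.from_euler('xyz',[np.pi,0,np.radians(yawdeg)])
    print('at',np.round(o['position']*1000,1),np.round(np.degrees(o['tool_rot']),2),'F',np.round(o['force'],1),'w',round(o['grip_width']*1000,1),'t',round(o['clock'],2))
    print('shift',np.round(d,1),'rot',np.round((R.inv()*T).as_rotvec(degrees=True),2))
E
python3 -c "
from h import *
to(539.9,64.8,200,10)"
```

```text
at [259.3 568.6 231.2] [1.800e+02 1.000e-02 6.549e+01] F [ 0.7  0.5 -0.2] w 85.2 t 0.35
shift [-342.   464.4   31.3] rot [1.000e-02 1.000e-02 5.549e+01]
```

```bash
python3 -m pendant '[{"dx":-10,"dy":14,"dz":0,"az":3,"claw":50},{"dx":-30,"dy":40,"dz":0,"az":9,"claw":50},{"dx":-50,"dy":70,"dz":0,"az":15,"claw":50},{"dx":-72,"dy":100,"dz":5,"az":21,"claw":50},{"dx":-95,"dy":130,"dz":5,"az":27,"claw":50},{"dx":-120,"dy":160,"dz":10,"az":33,"claw":50},{"dx":-142,"dy":190,"dz":10,"az":39,"claw":50},{"dx":-164,"dy":220,"dz":10,"az":45,"claw":50},{"dx":-186,"dy":250,"dz":10,"az":51,"claw":50},{"dx":-200,"dy":270,"dz":10,"az":55.5,"claw":50}]' 40
python3 -c "
from h import *
to(539.9,64.8,180,10)"
```

```text
at [259.3 568.6 231.2] [1.800e+02 1.000e-02 6.549e+01] F [ 0.7  0.5 -0.2] w 85.2 t 0.35
shift [-342.   464.4   51.3] rot [1.000e-02 1.000e-02 5.549e+01]schema error: expected keys dx, dy, dz, ax, ay, az, claw
```

```bash
python3 -m pendant '[{"dx":-10,"dy":14,"dz":0,"ax":0,"ay":0,"az":3,"claw":50},{"dx":-30,"dy":40,"dz":0,"ax":0,"ay":0,"az":9,"claw":50},{"dx":-50,"dy":70,"dz":0,"ax":0,"ay":0,"az":15,"claw":50},{"dx":-72,"dy":100,"dz":5,"ax":0,"ay":0,"az":21,"claw":50},{"dx":-95,"dy":130,"dz":5,"ax":0,"ay":0,"az":27,"claw":50},{"dx":-120,"dy":160,"dz":10,"ax":0,"ay":0,"az":33,"claw":50},{"dx":-142,"dy":190,"dz":10,"ax":0,"ay":0,"az":39,"claw":50},{"dx":-164,"dy":220,"dz":10,"ax":0,"ay":0,"az":45,"claw":50},{"dx":-186,"dy":250,"dz":10,"ax":0,"ay":0,"az":51,"claw":50},{"dx":-200,"dy":270,"dz":10,"ax":0,"ay":0,"az":55.5,"claw":50}]' 40
python3 -c "
from h import *
to(539.9,64.8,180,10)"
```

```text
clock: 1.18
position: [0.4234, 0.2714, 0.2216]
tool_rot: [3.141, -0.001, 0.166]
force: [1.1, 0.6, -0.8]
grip_width: 0.05
at [423.4 271.4 221.6] [ 1.7998e+02 -3.0000e-02  9.5200e+00] F [ 1.1  0.6 -0.8] w 50.0 t 1.18
shift [ 80.7 223.   41.7] rot [ 0.02 -0.03 -0.48]
```

```bash
python3 -m pendant '[{"dx":10,"dy":25,"dz":0,"ax":0,"ay":0,"az":0,"claw":50},{"dx":22,"dy":60,"dz":5,"ax":0,"ay":0,"az":0,"claw":50},{"dx":35,"dy":95,"dz":10,"ax":0,"ay":0,"az":0,"claw":50},{"dx":48,"dy":130,"dz":15,"ax":0,"ay":0,"az":0,"claw":50},{"dx":60,"dy":165,"dz":25,"ax":0,"ay":0,"az":0,"claw":50},{"dx":70,"dy":195,"dz":30,"ax":0,"ay":0,"az":0,"claw":50},{"dx":78,"dy":215,"dz":40,"ax":0,"ay":0,"az":0,"claw":50},{"dx":81,"dy":225,"dz":42,"ax":0,"ay":0,"az":0,"claw":50},{"dx":81,"dy":225,"dz":42,"ax":0,"ay":0,"az":0,"claw":50},{"dx":81,"dy":225,"dz":42,"ax":0,"ay":0,"az":0,"claw":50}]' 40
python3 -c "
from h import *
to(539.9,64.8,60,10)
grab('wrist','w1.png')"
```

```text
clock: 2.02
position: [0.5405, 0.0675, 0.1793]
tool_rot: [-3.141, 0.0, 0.174]
force: [-0.0, 0.0, -0.2]
grip_width: 0.05
at [540.5  67.5 179.3] [-1.7998e+02  2.0000e-02  9.9600e+00] F [-0.   0.  -0.2] w 50.0 t 2.02
shift [ -1.    2.6 119.3] rot [-0.02  0.02 -0.04]
```

View pics/w1.png

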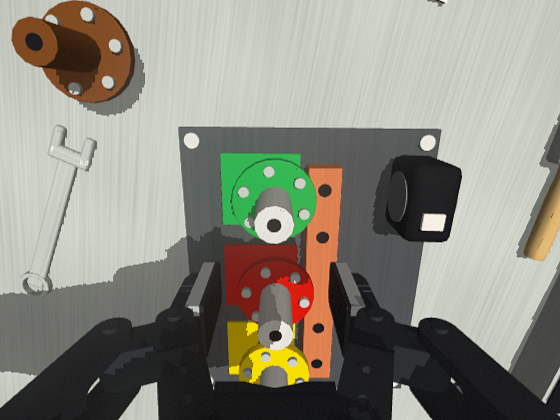

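```bash
python3 - <<'E'
from h import *
f=grab('wrist')
for n,p in dict(g=(274,226),r=(276,336)).items(): print(n,np.round(onz(f,*p,.104)*1000,1))
for p in [(325,190),(322,237),(318,328),(316,363)]: print('hole',np.round(onz(f,*p,.03)*1000,1))
print(-f['view'][:3,:3].T@f['view'][:3,3])
E
```

```text
g [541.2  64.1 104. ]
r [558.4 -24.8 104. ]
hole [584.6  77.8  30. ]
hole [591.8  33.2  30. ]
hole [609.6 -65.8  30. ]
hole [ 617.  -109.3   30. ]
[0.52704631 0.1465427  0.32213406]
```

```bash
python3 -m pendant '[{"dx":0,"dy":3,"dz":12,"ax":0,"ay":0,"az":0,"claw":50},{"dx":0,"dy":3,"dz":34,"ax":0,"ay":0,"az":0,"claw":50},{"dx":0,"dy":3,"dz":60,"ax":0,"ay":0,"az":0,"claw":50},{"dx":0,"dy":3,"dz":84,"ax":0,"ay":0,"az":0,"claw":50},{"dx":0,"dy":3,"dz":104,"ax":0,"ay":0,"az":0,"claw":50},{"dx":0,"dy":3,"dz":115,"ax":0,"ay":0,"az":0,"claw":50},{"dx":0,"dy":3,"dz":119,"ax":0,"ay":0,"az":0,"claw":50},{"dx":0,"dy":3,"dz":119,"ax":0,"ay":0,"az":0,"claw":50}]' 40
python3 -m pendant '[{"dx":0,"dy":0,"dz":0,"ax":0,"ay":0,"az":0,"claw":35},{"dx":0,"dy":0,"dz":0,"ax":0,"ay":0,"az":0,"claw":20},{"dx":0,"dy":0,"dz":0,"ax":0,"ay":0,"az":0,"claw":10},{"dx":0,"dy":0,"dz":0,"ax":0,"ay":0,"az":0,"claw":0},{"dx":0,"dy":0,"dz":0,"ax":0,"ay":0,"az":0,"claw":0},{"dx":0,"dy":0,"dz":0,"ax":0,"ay":0,"az":0,"claw":0},{"dx":0,"dy":0,"dz":0,"ax":0,"ay":0,"az":0,"claw":0}]' 40
python3 -c "
from h import *
to(540,64.8,60,10)
grab('scene','s1.png')"
```

```text
clock: 2.78
position: [0.5411, 0.0648, 0.0602]
tool_rot: [-3.141, 0.001, 0.175]
force: [0.3, 1.3, -0.1]
grip_width: 0.05
clock: 3.37
position: [0.542, 0.0644, 0.0614]
tool_rot: [-3.141, -0.002, 0.174]
force: [-1.4, 0.6, 9.2]
grip_width: 0.0272
at [542.   64.4  61.4] [-1.7998e+02 -1.0000e-01  9.9800e+00] F [-1.4  0.6  9.2] w 27.2 t 3.37
shift [-1.9 -0.7  1.4] rot [-0.02 -0.1  -0.02]
```

View pics/s1.png

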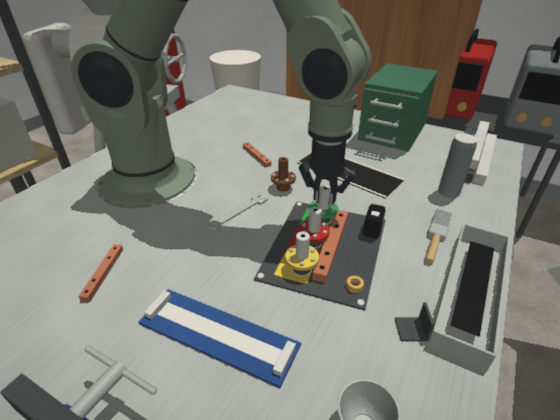

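```bash
python3 -m pendant '[{"dx":0,"dy":0,"dz":-4,"ax":0,"ay":0,"az":0,"claw":0},{"dx":0,"dy":0,"dz":-12,"ax":0,"ay":0,"az":0,"claw":0},{"dx":0,"dy":0,"dz":-26,"ax":0,"ay":0,"az":0,"claw":0},{"dx":0,"dy":0,"dz":-42,"ax":0,"ay":0,"az":0,"claw":0},{"dx":0,"dy":0,"dz":-58,"ax":0,"ay":0,"az":0,"claw":0},{"dx":0,"dy":0,"dz":-74,"ax":0,"ay":0,"az":0,"claw":0},{"dx":0,"dy":0,"dz":-90,"ax":0,"ay":0,"az":0,"claw":0},{"dx":0,"dy":0,"dz":-100,"ax":0,"ay":0,"az":0,"claw":0},{"dx":0,"dy":0,"dz":-105,"ax":0,"ay":0,"az":0,"claw":0},{"dx":0,"dy":0,"dz":-105,"ax":0,"ay":0,"az":0,"claw":0}]' 40
python3 -c "
from h import *
to(599,312,120,10)
grab('scene','s2.png');grab('wrist','w2.png')"
```

```text
clock: 4.25
position: [0.5417, 0.0643, 0.1663]
tool_rot: [-3.141, -0.002, 0.174]
force: [0.6, 0.1, -2.4]
grip_width: 0.0271
at [541.7  64.3 166.3] [-1.7999e+02 -9.0000e-02  9.9900e+00] F [ 0.6  0.1 -2.4] w 27.1 t 4.25
shift [  99.4 -234.    46.5] rot [-0.01 -0.09 -0.01]
```

View pics/s2.png

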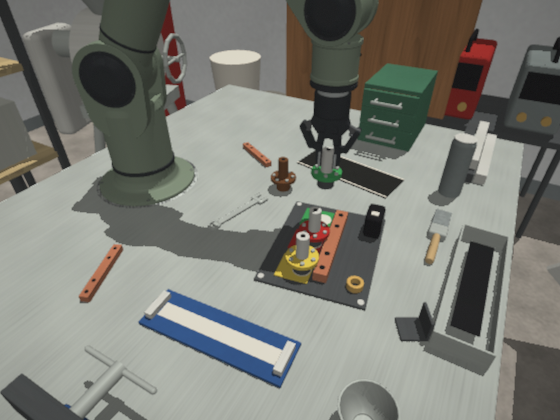

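View pics/w2.png

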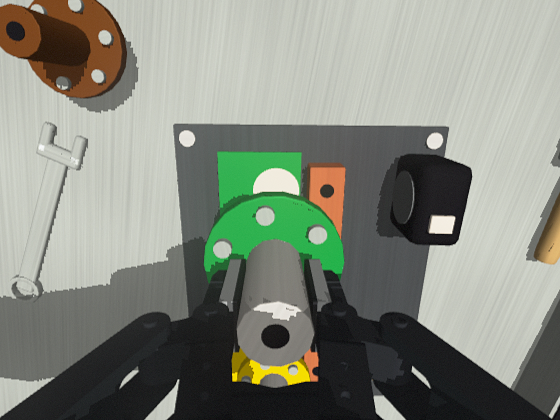

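```bash
python3 -m pendant '[{"dx":3,"dy":-7,"dz":0,"ax":0,"ay":0,"az":0,"claw":0},{"dx":10,"dy":-24,"dz":0,"ax":0,"ay":0,"az":0,"claw":0},{"dx":20,"dy":-48,"dz":0,"ax":0,"ay":0,"az":0,"claw":0},{"dx":32,"dy":-76,"dz":0,"ax":0,"ay":0,"az":0,"claw":0},{"dx":45,"dy":-106,"dz":0,"ax":0,"ay":0,"az":0,"claw":0},{"dx":58,"dy":-136,"dz":0,"ax":0,"ay":0,"az":0,"claw":0},{"dx":71,"dy":-166,"dz":0,"ax":0,"ay":0,"az":0,"claw":0},{"dx":83,"dy":-195,"dz":0,"ax":0,"ay":0,"az":0,"claw":0},{"dx":92,"dy":-216,"dz":0,"ax":0,"ay":0,"az":0,"claw":0},{"dx":97,"dy":-229,"dz":0,"ax":0,"ay":0,"az":0,"claw":0}]' 40
python3 -m pendant '[{"dx":2,"dy":-5,"dz":5,"ax":0,"ay":0,"az":0,"claw":0},{"dx":2,"dy":-5,"dz":18,"ax":0,"ay":0,"az":0,"claw":0},{"dx":2,"dy":-5,"dz":36,"ax":0,"ay":0,"az":0,"claw":0},{"dx":2,"dy":-5,"dz":56,"ax":0,"ay":0,"az":0,"claw":0},{"dx":2,"dy":-5,"dz":74,"ax":0,"ay":0,"az":0,"claw":0},{"dx":2,"dy":-5,"dz":88,"ax":0,"ay":0,"az":0,"claw":0},{"dx":2,"dy":-5,"dz":97,"ax":0,"ay":0,"az":0,"claw":0},{"dx":2,"dy":-5,"dz":102,"ax":0,"ay":0,"az":0,"claw":0},{"dx":2,"dy":-5,"dz":102,"ax":0,"ay":0,"az":0,"claw":0}]' 40
python3 -c "
from h import *
to(599,312,57,10)
grab('scene','s3.png');grab('wrist','w3.png')"
```

```text
clock: 5.18
position: [0.5964, 0.3105, 0.1638]
tool_rot: [-3.141, 0.001, 0.177]
force: [-0.1, -0.1, -3.0]
grip_width: 0.0271
clock: 5.93
position: [0.5979, 0.3111, 0.0622]
tool_rot: [3.141, 0.001, 0.174]
force: [-0.5, 0.0, -2.7]
grip_width: 0.0268
at [597.9 311.1  62.2] [1.7996e+02 7.0000e-02 9.9600e+00] F [-0.5  0.  -2.7] w 26.8 t 5.93
shift [ 1.2 -0.7  5.2] rot [ 0.04  0.07 -0.04]
```

View pics/s3.png

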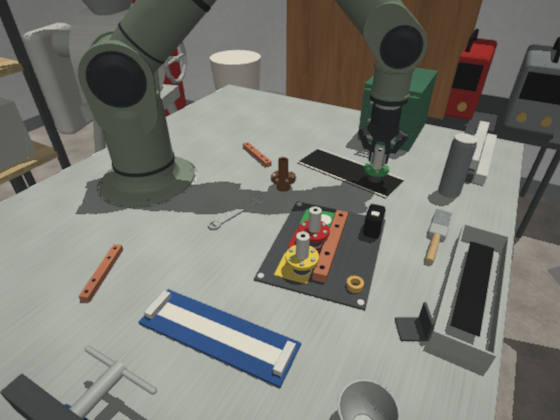

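View pics/w3.png

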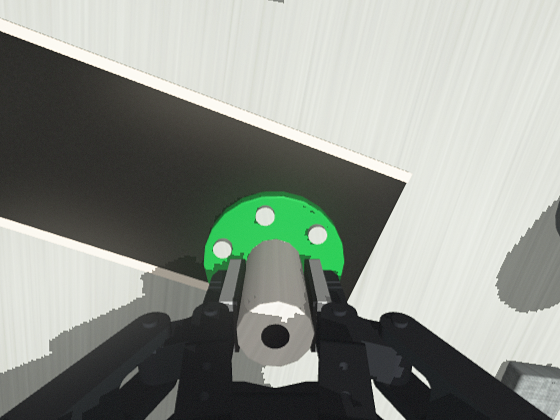

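```bash
python3 -m pendant '[{"dx":0,"dy":0,"dz":2,"ax":0,"ay":0,"az":0,"claw":0},{"dx":0,"dy":0,"dz":4,"ax":0,"ay":0,"az":0,"claw":0},{"dx":0,"dy":0,"dz":5,"ax":0,"ay":0,"az":0,"claw":0},{"dx":0,"dy":0,"dz":5,"ax":0,"ay":0,"az":0,"claw":0}]' 40
python3 -m pendant '[{"dx":0,"dy":0,"dz":0.6,"ax":0,"ay":0,"az":0,"claw":0},{"dx":0,"dy":0,"dz":0.6,"ax":0,"ay":0,"az":0,"claw":0}]' 40
```

```text
clock: 6.37
position: [0.5982, 0.3118, 0.0583]
tool_rot: [-3.142, -0.0, 0.174]
force: [0.2, 0.2, -2.5]
grip_width: 0.0271
clock: 6.53
position: [0.5982, 0.3118, 0.0577]
tool_rot: [-3.142, -0.0, 0.174]
force: [-1.0, 1.0, -3.3]
grip_width: 0.0275
```

```bash
python3 -m pendant '[{"dx":0,"dy":0,"dz":1,"ax":0,"ay":0,"az":0,"claw":0},{"dx":0,"dy":0,"dz":1,"ax":0,"ay":0,"az":0,"claw":0}]' 40
python3 -m pendant '[{"dx":0,"dy":0,"dz":0.7,"ax":0,"ay":0,"az":0,"claw":0},{"dx":0,"dy":0,"dz":0.7,"ax":0,"ay":0,"az":0,"claw":0}]' 40
```

```text
clock: 6.7
position: [0.5983, 0.3118, 0.0566]
tool_rot: [3.142, -0.0, 0.174]
force: [-0.4, 0.3, -3.0]
grip_width: 0.0271
clock: 6.87
position: [0.5983, 0.3119, 0.0565]
tool_rot: [-3.141, -0.0, 0.174]
force: [-2.1, -0.6, 5.4]
grip_width: 0.0273
```

```bash
python3 -m pendant '[{"dx":0,"dy":0,"dz":0,"ax":0,"ay":0,"az":0,"claw":30},{"dx":0,"dy":0,"dz":0,"ax":0,"ay":0,"az":0,"claw":36},{"dx":0,"dy":0,"dz":0,"ax":0,"ay":0,"az":0,"claw":45},{"dx":0,"dy":0,"dz":0,"ax":0,"ay":0,"az":0,"claw":50},{"dx":0,"dy":0,"dz":-8,"ax":0,"ay":0,"az":0,"claw":50},{"dx":0,"dy":0,"dz":-30,"ax":0,"ay":0,"az":0,"claw":50},{"dx":0,"dy":0,"dz":-60,"ax":0,"ay":0,"az":0,"claw":50},{"dx":0,"dy":0,"dz":-95,"ax":0,"ay":0,"az":0,"claw":50},{"dx":0,"dy":0,"dz":-120,"ax":0,"ay":0,"az":0,"claw":50},{"dx":0,"dy":0,"dz":-125,"ax":0,"ay":0,"az":0,"claw":50}]' 40
python3 -c "
from h import *
to(557.2,-24.2,180,10)
grab('wrist','w4.png')"
```

```text
clock: 7.7
position: [0.6, 0.3124, 0.1865]
tool_rot: [-3.139, -0.006, 0.174]
force: [-0.3, 0.2, 0.6]
grip_width: 0.05
at [600.  312.4 186.5] [-179.87   -0.34    9.96] F [-0.3  0.2  0.6] w 50.0 t 7.7
shift [-100.5  324.1    5.2] rot [-0.13 -0.34 -0.04]
```

View pics/w4.png

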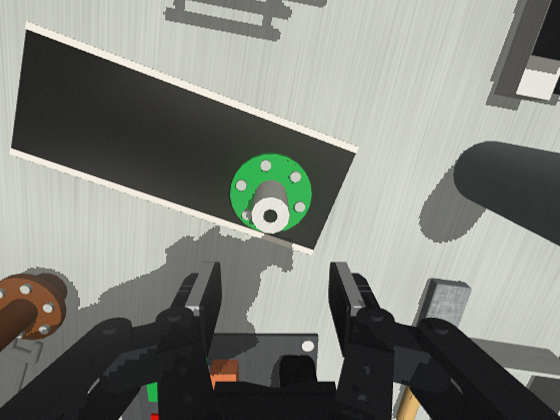

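```bash
python3 -m pendant '[{"dx":-4,"dy":12,"dz":0,"ax":0,"ay":0,"az":0,"claw":50},{"dx":-14,"dy":44,"dz":0,"ax":0,"ay":0,"az":0,"claw":50},{"dx":-25,"dy":80,"dz":0,"ax":0,"ay":0,"az":0,"claw":50},{"dx":-36,"dy":117,"dz":0,"ax":0,"ay":0,"az":0,"claw":50},{"dx":-48,"dy":155,"dz":0,"ax":0,"ay":0,"az":0,"claw":50},{"dx":-60,"dy":193,"dz":0,"ax":0,"ay":0,"az":0,"claw":50},{"dx":-72,"dy":231,"dz":0,"ax":0,"ay":0,"az":0,"claw":50},{"dx":-83,"dy":268,"dz":0,"ax":0,"ay":0,"az":0,"claw":50},{"dx":-92,"dy":298,"dz":0,"ax":0,"ay":0,"az":0,"claw":50},{"dx":-98,"dy":318,"dz":0,"ax":0,"ay":0,"az":0,"claw":50}]' 40
python3 -c "
from h import *
to(558,-24.5,61,10)"
```

```text
clock: 8.58
position: [0.5551, -0.0226, 0.1803]
tool_rot: [3.141, 0.002, 0.171]
force: [-0.0, -0.5, 0.2]
grip_width: 0.05
at [555.1 -22.6 180.3] [1.7995e+02 1.1000e-01 9.8000e+00] F [-0.  -0.5  0.2] w 50.0 t 8.58
shift [  2.7   2.2 119.2] rot [ 0.05  0.11 -0.2 ]
```

```bash
python3 -m pendant '[{"dx":2,"dy":2,"dz":10,"ax":0,"ay":0,"az":0,"claw":50},{"dx":2,"dy":2,"dz":40,"ax":0,"ay":0,"az":0,"claw":50},{"dx":2,"dy":2,"dz":60,"ax":0,"ay":0,"az":0,"claw":50},{"dx":2,"dy":2,"dz":60,"ax":0,"ay":0,"az":0,"claw":50},{"dx":2,"dy":2,"dz":60,"ax":0,"ay":0,"az":0,"claw":50}]' 40
python3 -c "
from h import *
to(558,-24.5,61,10)"
```

```text
clock: 9.0
position: [0.5582, -0.0201, 0.12]
tool_rot: [-3.142, 0.003, 0.174]
force: [0.5, -0.1, 1.7]
grip_width: 0.0502
at [558.2 -20.1 120. ] [-1.80e+02  1.70e-01  9.99e+00] F [ 0.5 -0.1  1.7] w 50.2 t 9.0
shift [-0.8  4.3 59. ] rot [-0.    0.17 -0.01]
```

```bash
python3 -m pendant '[{"dx":-1,"dy":4.5,"dz":8,"ax":0,"ay":0,"az":0,"claw":50},{"dx":-1,"dy":4.5,"dz":24,"ax":0,"ay":0,"az":0,"claw":50},{"dx":-1,"dy":4.5,"dz":44,"ax":0,"ay":0,"az":0,"claw":50},{"dx":-1,"dy":4.5,"dz":55,"ax":0,"ay":0,"az":0,"claw":50},{"dx":-1,"dy":4.5,"dz":59,"ax":0,"ay":0,"az":0,"claw":50},{"dx":-1,"dy":4.5,"dz":59,"ax":0,"ay":0,"az":0,"claw":50}]' 40
python3 -m pendant '[{"dx":0,"dy":0,"dz":0,"ax":0,"ay":0,"az":0,"claw":35},{"dx":0,"dy":0,"dz":0,"ax":0,"ay":0,"az":0,"claw":20},{"dx":0,"dy":0,"dz":0,"ax":0,"ay":0,"az":0,"claw":10},{"dx":0,"dy":0,"dz":0,"ax":0,"ay":0,"az":0,"claw":0},{"dx":0,"dy":0,"dz":0,"ax":0,"ay":0,"az":0,"claw":0},{"dx":0,"dy":0,"dz":0,"ax":0,"ay":0,"az":0,"claw":0},{"dx":0,"dy":0,"dz":0,"ax":0,"ay":0,"az":0,"claw":0}]' 40
python3 -m pendant '[{"dx":0,"dy":0,"dz":-4,"ax":0,"ay":0,"az":0,"claw":0},{"dx":0,"dy":0,"dz":-12,"ax":0,"ay":0,"az":0,"claw":0},{"dx":0,"dy":0,"dz":-26,"ax":0,"ay":0,"az":0,"claw":0},{"dx":0,"dy":0,"dz":-42,"ax":0,"ay":0,"az":0,"claw":0},{"dx":0,"dy":0,"dz":-58,"ax":0,"ay":0,"az":0,"claw":0},{"dx":0,"dy":0,"dz":-74,"ax":0,"ay":0,"az":0,"claw":0},{"dx":0,"dy":0,"dz":-90,"ax":0,"ay":0,"az":0,"claw":0},{"dx":0,"dy":0,"dz":-100,"ax":0,"ay":0,"az":0,"claw":0},{"dx":0,"dy":0,"dz":-105,"ax":0,"ay":0,"az":0,"claw":0},{"dx":0,"dy":0,"dz":-105,"ax":0,"ay":0,"az":0,"claw":0}]' 40
python3 -c "
from h import *
to(509,328.5,165,10)
grab('scene','s5.png');grab('wrist','w5.png')"
```

```text
clock: 9.5
position: [0.5588, -0.0248, 0.0617]
tool_rot: [3.142, 0.001, 0.174]
force: [-0.8, -0.3, 0.1]
grip_width: 0.0503
clock: 10.08
position: [0.5595, -0.0246, 0.0628]
tool_rot: [3.141, -0.001, 0.174]
force: [-1.5, 0.4, 8.2]
grip_width: 0.0273
clock: 10.92
position: [0.5593, -0.0246, 0.168]
tool_rot: [3.142, -0.001, 0.174]
force: [1.4, -0.2, -2.9]
grip_width: 0.0273
at [559.3 -24.6 168. ] [ 1.80e+02 -8.00e-02  9.99e+00] F [ 1.4 -0.2 -2.9] w 27.3 t 10.92
shift [  11.7 -356.4    3. ] rot [ 0.   -0.08 -0.01]
```

View pics/s5.png

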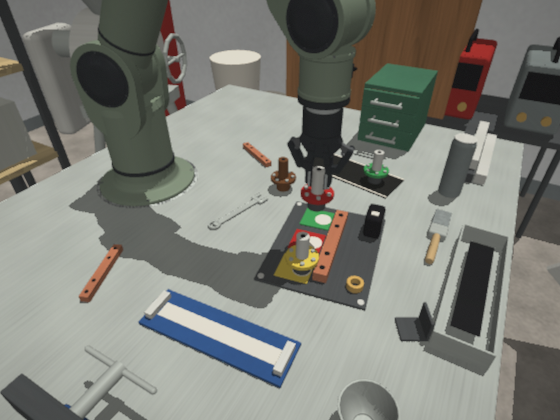

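View pics/w5.png

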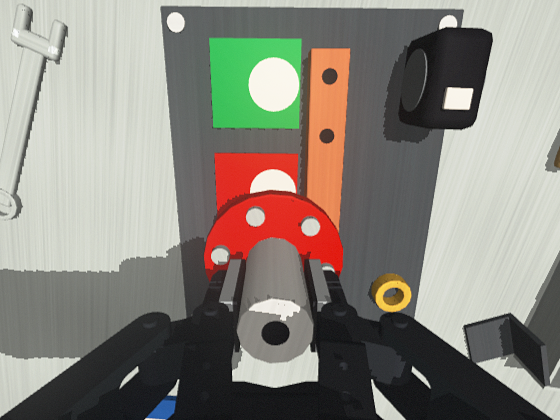

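```bash
python3 -m pendant '[{"dx":0,"dy":-9,"dz":0,"ax":0,"ay":0,"az":0,"claw":0},{"dx":1,"dy":-28,"dz":0,"ax":0,"ay":0,"az":0,"claw":0},{"dx":2,"dy":-60,"dz":0,"ax":0,"ay":0,"az":0,"claw":0},{"dx":3,"dy":-95,"dz":0,"ax":0,"ay":0,"az":0,"claw":0},{"dx":4,"dy":-130,"dz":0,"ax":0,"ay":0,"az":0,"claw":0},{"dx":5,"dy":-165,"dz":0,"ax":0,"ay":0,"az":0,"claw":0},{"dx":7,"dy":-200,"dz":0,"ax":0,"ay":0,"az":0,"claw":0},{"dx":8,"dy":-235,"dz":0,"ax":0,"ay":0,"az":0,"claw":0},{"dx":9,"dy":-268,"dz":0,"ax":0,"ay":0,"az":0,"claw":0},{"dx":10,"dy":-296,"dz":0,"ax":0,"ay":0,"az":0,"claw":0}]' 40
python3 -m pendant '[{"dx":0,"dy":-25,"dz":0,"ax":0,"ay":0,"az":0,"claw":0},{"dx":1,"dy":-45,"dz":0,"ax":0,"ay":0,"az":0,"claw":0},{"dx":2,"dy":-57,"dz":2,"ax":0,"ay":0,"az":0,"claw":0},{"dx":2,"dy":-60,"dz":12,"ax":0,"ay":0,"az":0,"claw":0},{"dx":2,"dy":-60,"dz":30,"ax":0,"ay":0,"az":0,"claw":0},{"dx":2,"dy":-60,"dz":50,"ax":0,"ay":0,"az":0,"claw":0},{"dx":2,"dy":-60,"dz":70,"ax":0,"ay":0,"az":0,"claw":0},{"dx":2,"dy":-60,"dz":86,"ax":0,"ay":0,"az":0,"claw":0},{"dx":2,"dy":-60,"dz":95,"ax":0,"ay":0,"az":0,"claw":0},{"dx":2,"dy":-60,"dz":97,"ax":0,"ay":0,"az":0,"claw":0}]' 40
python3 -c "
from h import *
to(509,328.5,58.5,10)
grab('scene','s6.png')"
```

```text
clock: 11.85
position: [0.5158, 0.2718, 0.1661]
tool_rot: [-3.141, 0.001, 0.176]
force: [0.7, -0.3, -2.7]
grip_width: 0.0268
clock: 12.68
position: [0.5084, 0.3265, 0.0678]
tool_rot: [3.14, 0.003, 0.173]
force: [-0.3, -0.2, -2.5]
grip_width: 0.0272
at [508.4 326.5  67.8] [1.7989e+02 1.5000e-01 9.9300e+00] F [-0.3 -0.2 -2.5] w 27.2 t 12.68
shift [ 1.  -1.9  9.3] rot [ 0.11  0.15 -0.07]
```

View pics/s6.png

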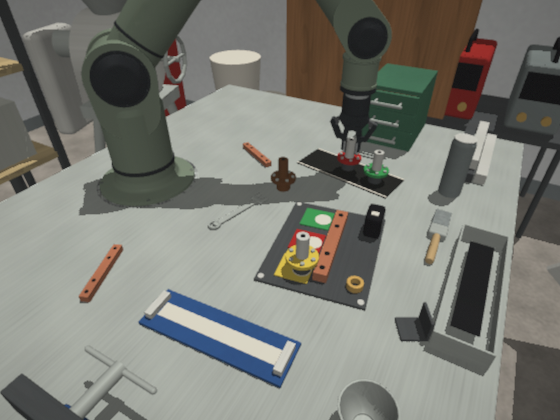

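```bash
python3 -m pendant '[{"dx":0,"dy":0,"dz":4,"ax":0,"ay":0,"az":0,"claw":0},{"dx":0,"dy":0,"dz":7,"ax":0,"ay":0,"az":0,"claw":0},{"dx":0,"dy":0,"dz":9,"ax":0,"ay":0,"az":0,"claw":0},{"dx":0,"dy":0,"dz":9,"ax":0,"ay":0,"az":0,"claw":0}]' 40
python3 -m pendant '[{"dx":0,"dy":0,"dz":1,"ax":0,"ay":0,"az":0,"claw":0},{"dx":0,"dy":0,"dz":1,"ax":0,"ay":0,"az":0,"claw":0}]' 40
```

```text
clock: 13.07
position: [0.5091, 0.3281, 0.061]
tool_rot: [-3.141, -0.0, 0.174]
force: [-0.1, 0.7, -3.5]
grip_width: 0.0272
clock: 13.23
position: [0.5091, 0.3282, 0.0602]
tool_rot: [-3.141, -0.0, 0.174]
force: [-0.1, -0.0, -2.6]
grip_width: 0.0266
```

```bash
python3 -m pendant '[{"dx":0,"dy":0,"dz":1.5,"ax":0,"ay":0,"az":0,"claw":0},{"dx":0,"dy":0,"dz":1.5,"ax":0,"ay":0,"az":0,"claw":0}]' 40
python3 -m pendant '[{"dx":0,"dy":0,"dz":1,"ax":0,"ay":0,"az":0,"claw":0},{"dx":0,"dy":0,"dz":1,"ax":0,"ay":0,"az":0,"claw":0}]' 40
```

```text
clock: 13.4
position: [0.509, 0.3281, 0.0584]
tool_rot: [-3.142, 0.0, 0.174]
force: [-0.9, 0.3, -2.6]
grip_width: 0.0274
clock: 13.57
position: [0.5091, 0.3282, 0.0579]
tool_rot: [-3.141, -0.0, 0.174]
force: [-1.8, -1.5, 4.4]
grip_width: 0.0267
```

Contact as predicted. Release, rise, head to yellow.

```bash
python3 -m pendant '[{"dx":0,"dy":0,"dz":0,"ax":0,"ay":0,"az":0,"claw":30},{"dx":0,"dy":0,"dz":0,"ax":0,"ay":0,"az":0,"claw":36},{"dx":0,"dy":0,"dz":0,"ax":0,"ay":0,"az":0,"claw":45},{"dx":0,"dy":0,"dz":0,"ax":0,"ay":0,"az":0,"claw":50},{"dx":0,"dy":0,"dz":-8,"ax":0,"ay":0,"az":0,"claw":50},{"dx":0,"dy":0,"dz":-30,"ax":0,"ay":0,"az":0,"claw":50},{"dx":0,"dy":0,"dz":-60,"ax":0,"ay":0,"az":0,"claw":50},{"dx":0,"dy":0,"dz":-95,"ax":0,"ay":0,"az":0,"claw":50},{"dx":0,"dy":0,"dz":-120,"ax":0,"ay":0,"az":0,"claw":50},{"dx":0,"dy":0,"dz":-122,"ax":0,"ay":0,"az":0,"claw":50}]' 40
python3 -c "
from h import *
to(572.5,-116,180,10)
grab('wrist','w7.png')"
```

```text
clock: 14.4
position: [0.5109, 0.329, 0.185]
tool_rot: [-3.138, -0.006, 0.174]
force: [0.0, 0.3, -0.9]
grip_width: 0.0503
at [510.9 329.  185. ] [-179.82   -0.34    9.96] F [ 0.   0.3 -0.9] w 50.3 t 14.4
shift [-16.3 448.9   3.4] rot [-0.18 -0.34 -0.04]
```

View pics/w7.png

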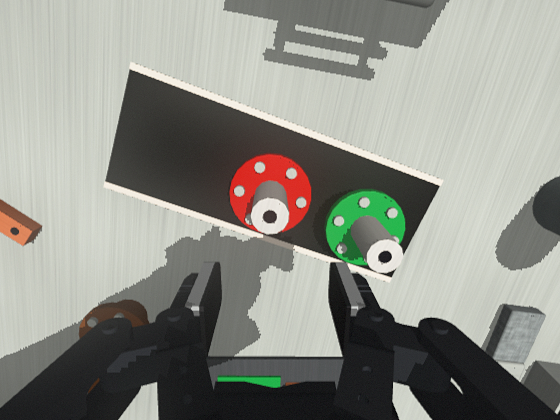

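Red and green both stand on the mat. On to yellow.

```bash
python3 -m pendant '[{"dx":-1,"dy":12,"dz":0,"ax":0,"ay":0,"az":0,"claw":50},{"dx":-2,"dy":44,"dz":0,"ax":0,"ay":0,"az":0,"claw":50},{"dx":-3,"dy":82,"dz":0,"ax":0,"ay":0,"az":0,"claw":50},{"dx":-5,"dy":120,"dz":0,"ax":0,"ay":0,"az":0,"claw":50},{"dx":-6,"dy":158,"dz":0,"ax":0,"ay":0,"az":0,"claw":50},{"dx":-8,"dy":196,"dz":0,"ax":0,"ay":0,"az":0,"claw":50},{"dx":-9,"dy":234,"dz":0,"ax":0,"ay":0,"az":0,"claw":50},{"dx":-11,"dy":272,"dz":0,"ax":0,"ay":0,"az":0,"claw":50},{"dx":-12,"dy":310,"dz":0,"ax":0,"ay":0,"az":0,"claw":50},{"dx":-13,"dy":348,"dz":0,"ax":0,"ay":0,"az":0,"claw":50}]' 40
python3 -m pendant '[{"dx":-1,"dy":36,"dz":0,"ax":0,"ay":0,"az":0,"claw":50},{"dx":-2,"dy":66,"dz":0,"ax":0,"ay":0,"az":0,"claw":50},{"dx":-3,"dy":88,"dz":0,"ax":0,"ay":0,"az":0,"claw":50},{"dx":-3,"dy":98,"dz":0,"ax":0,"ay":0,"az":0,"claw":50},{"dx":-3,"dy":102,"dz":10,"ax":0,"ay":0,"az":0,"claw":50},{"dx":-3,"dy":102,"dz":30,"ax":0,"ay":0,"az":0,"claw":50},{"dx":-3,"dy":102,"dz":40,"ax":0,"ay":0,"az":0,"claw":50},{"dx":-3,"dy":102,"dz":40,"ax":0,"ay":0,"az":0,"claw":50},{"dx":-3,"dy":102,"dz":40,"ax":0,"ay":0,"az":0,"claw":50}]' 40
python3 -c "
from h import *
to(572.8,-116,61,10)
grab('wrist','w8.png')"
```

```text
clock: 15.28
position: [0.5555, -0.0196, 0.1786]
tool_rot: [3.142, 0.002, 0.174]
force: [0.2, -0.6, -0.3]
grip_width: 0.0495
clock: 16.03
position: [0.5708, -0.117, 0.1388]
tool_rot: [-3.141, 0.002, 0.175]
force: [-0.5, 0.1, 0.8]
grip_width: 0.0502
at [ 570.8 -117.   138.8] [-1.7996e+02  1.0000e-01  1.0050e+01] F [-0.5  0.1  0.8] w 50.2 t 16.03
shift [ 2.2 -0.6 77.8] rot [-0.04  0.1   0.05]
```

View pics/w8.png

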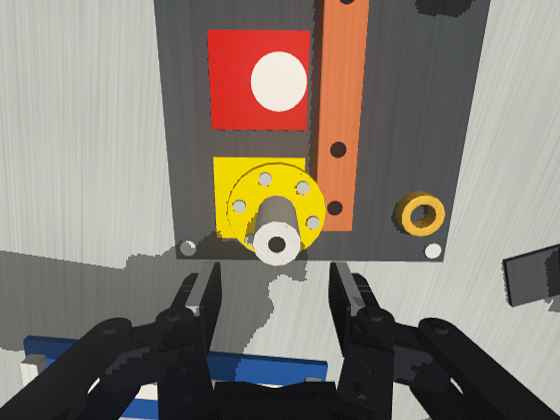

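```bash
python3 -m pendant '[{"dx":2,"dy":-0.5,"dz":8,"ax":0,"ay":0,"az":0,"claw":50},{"dx":2,"dy":-0.5,"dz":26,"ax":0,"ay":0,"az":0,"claw":50},{"dx":2,"dy":-0.5,"dz":48,"ax":0,"ay":0,"az":0,"claw":50},{"dx":2,"dy":-0.5,"dz":66,"ax":0,"ay":0,"az":0,"claw":50},{"dx":2,"dy":-0.5,"dz":76,"ax":0,"ay":0,"az":0,"claw":50},{"dx":2,"dy":-0.5,"dz":78,"ax":0,"ay":0,"az":0,"claw":50},{"dx":2,"dy":-0.5,"dz":78,"ax":0,"ay":0,"az":0,"claw":50}]' 40
python3 -m pendant '[{"dx":0,"dy":0,"dz":0,"ax":0,"ay":0,"az":0,"claw":35},{"dx":0,"dy":0,"dz":0,"ax":0,"ay":0,"az":0,"claw":20},{"dx":0,"dy":0,"dz":0,"ax":0,"ay":0,"az":0,"claw":10},{"dx":0,"dy":0,"dz":0,"ax":0,"ay":0,"az":0,"claw":0},{"dx":0,"dy":0,"dz":0,"ax":0,"ay":0,"az":0,"claw":0},{"dx":0,"dy":0,"dz":0,"ax":0,"ay":0,"az":0,"claw":0},{"dx":0,"dy":0,"dz":0,"ax":0,"ay":0,"az":0,"claw":0}]' 40
python3 -m pendant '[{"dx":0,"dy":0,"dz":-4,"ax":0,"ay":0,"az":0,"claw":0},{"dx":0,"dy":0,"dz":-12,"ax":0,"ay":0,"az":0,"claw":0},{"dx":0,"dy":0,"dz":-26,"ax":0,"ay":0,"az":0,"claw":0},{"dx":0,"dy":0,"dz":-42,"ax":0,"ay":0,"az":0,"claw":0},{"dx":0,"dy":0,"dz":-58,"ax":0,"ay":0,"az":0,"claw":0},{"dx":0,"dy":0,"dz":-74,"ax":0,"ay":0,"az":0,"claw":0},{"dx":0,"dy":0,"dz":-90,"ax":0,"ay":0,"az":0,"claw":0},{"dx":0,"dy":0,"dz":-100,"ax":0,"ay":0,"az":0,"claw":0},{"dx":0,"dy":0,"dz":-105,"ax":0,"ay":0,"az":0,"claw":0},{"dx":0,"dy":0,"dz":-105,"ax":0,"ay":0,"az":0,"claw":0}]' 40
python3 -c "
from h import *
to(419,345,165,10)
grab('wrist','w9.png')"
```

```text
clock: 16.67
position: [0.5732, -0.117, 0.0614]
tool_rot: [-3.142, 0.0, 0.174]
force: [0.2, -0.5, 0.3]
grip_width: 0.0502
clock: 17.25
position: [0.5738, -0.1172, 0.0625]
tool_rot: [3.141, -0.002, 0.174]
force: [-1.5, -0.0, 9.0]
grip_width: 0.0271
clock: 18.08
position: [0.5735, -0.117, 0.1675]
tool_rot: [3.141, -0.001, 0.174]
force: [0.6, -0.4, -3.9]
grip_width: 0.0273
at [ 573.5 -117.   167.5] [ 1.7999e+02 -8.0000e-02  9.9900e+00] F [ 0.6 -0.4 -3.9] w 27.3 t 18.08
shift [ -72.1 -481.8    2.3] rot [ 0.01 -0.08 -0.01]
```

View pics/w9.png

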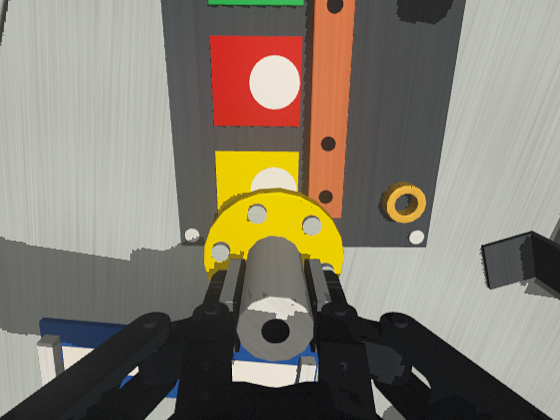

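```bash
python3 -m pendant '[{"dx":-1,"dy":-9,"dz":-3,"ax":0,"ay":0,"az":0,"claw":0},{"dx":-4,"dy":-28,"dz":-8,"ax":0,"ay":0,"az":0,"claw":0},{"dx":-8,"dy":-58,"dz":-15,"ax":0,"ay":0,"az":0,"claw":0},{"dx":-13,"dy":-93,"dz":-20,"ax":0,"ay":0,"az":0,"claw":0},{"dx":-18,"dy":-128,"dz":-20,"ax":0,"ay":0,"az":0,"claw":0},{"dx":-23,"dy":-163,"dz":-20,"ax":0,"ay":0,"az":0,"claw":0},{"dx":-28,"dy":-198,"dz":-20,"ax":0,"ay":0,"az":0,"claw":0},{"dx":-34,"dy":-233,"dz":-20,"ax":0,"ay":0,"az":0,"claw":0},{"dx":-39,"dy":-268,"dz":-20,"ax":0,"ay":0,"az":0,"claw":0},{"dx":-44,"dy":-303,"dz":-20,"ax":0,"ay":0,"az":0,"claw":0}]' 40
python3 -m pendant '[{"dx":-5,"dy":-34,"dz":0,"ax":0,"ay":0,"az":0,"claw":0},{"dx":-10,"dy":-68,"dz":0,"ax":0,"ay":0,"az":0,"claw":0},{"dx":-15,"dy":-102,"dz":0,"ax":0,"ay":0,"az":0,"claw":0},{"dx":-20,"dy":-132,"dz":0,"ax":0,"ay":0,"az":0,"claw":0},{"dx":-24,"dy":-156,"dz":0,"ax":0,"ay":0,"az":0,"claw":0},{"dx":-27,"dy":-171,"dz":5,"ax":0,"ay":0,"az":0,"claw":0},{"dx":-28,"dy":-178,"dz":20,"ax":0,"ay":0,"az":0,"claw":0},{"dx":-28,"dy":-179,"dz":40,"ax":0,"ay":0,"az":0,"claw":0},{"dx":-28,"dy":-179,"dz":50,"ax":0,"ay":0,"az":0,"claw":0},{"dx":-28,"dy":-179,"dz":50,"ax":0,"ay":0,"az":0,"claw":0}]' 40
python3 -c "
from h import *
to(419,345,59,10)
grab('wrist','w10.png')
grab('scene','s10.png')"
```

```text
clock: 18.97
position: [0.4757, 0.1756, 0.186]
tool_rot: [3.141, 0.001, 0.175]
force: [1.0, 0.1, -3.8]
grip_width: 0.027
clock: 19.8
position: [0.4176, 0.3438, 0.1341]
tool_rot: [3.139, 0.003, 0.174]
force: [0.0, -0.2, -5.2]
grip_width: 0.0271
at [417.6 343.8 134.1] [179.84   0.19   9.97] F [ 0.  -0.2 -5.2] w 27.1 t 19.8
shift [ 1.8 -1.2 75.1] rot [ 0.16  0.19 -0.03]
```

View pics/w10.png

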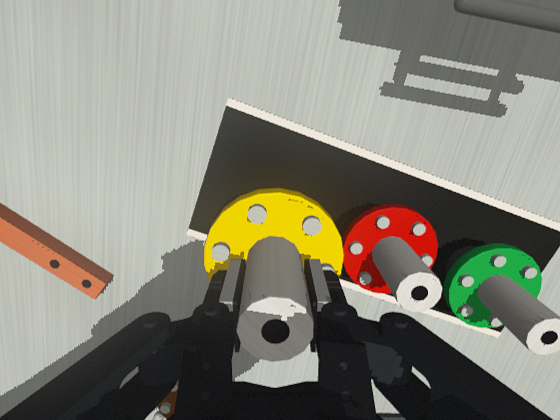

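View pics/s10.png

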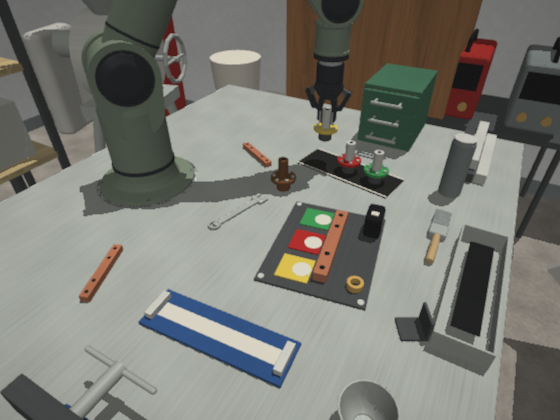

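```bash
python3 -m pendant '[{"dx":0,"dy":0,"dz":6,"ax":0,"ay":0,"az":0,"claw":0},{"dx":0,"dy":0,"dz":20,"ax":0,"ay":0,"az":0,"claw":0},{"dx":0,"dy":0,"dz":38,"ax":0,"ay":0,"az":0,"claw":0},{"dx":0,"dy":0,"dz":54,"ax":0,"ay":0,"az":0,"claw":0},{"dx":0,"dy":0,"dz":66,"ax":0,"ay":0,"az":0,"claw":0},{"dx":0,"dy":0,"dz":70,"ax":0,"ay":0,"az":0,"claw":0},{"dx":0,"dy":0,"dz":70,"ax":0,"ay":0,"az":0,"claw":0}]' 40
python3 -m pendant '[{"dx":0,"dy":0,"dz":1,"ax":0,"ay":0,"az":0,"claw":0},{"dx":0,"dy":0,"dz":1,"ax":0,"ay":0,"az":0,"claw":0},{"dx":0,"dy":0,"dz":1,"ax":0,"ay":0,"az":0,"claw":0}]' 40
```

```text
clock: 20.48
position: [0.4187, 0.3448, 0.066]
tool_rot: [3.141, 0.001, 0.174]
force: [0.3, 0.5, -4.9]
grip_width: 0.0271
clock: 20.73
position: [0.4191, 0.3455, 0.0662]
tool_rot: [-3.141, -0.001, 0.174]
force: [-0.1, -0.6, -4.2]
grip_width: 0.0273
```

```bash
python3 -m pendant '[{"dx":0,"dy":0,"dz":4,"ax":0,"ay":0,"az":0,"claw":0},{"dx":0,"dy":0,"dz":7,"ax":0,"ay":0,"az":0,"claw":0},{"dx":0,"dy":0,"dz":8,"ax":0,"ay":0,"az":0,"claw":0},{"dx":0,"dy":0,"dz":8,"ax":0,"ay":0,"az":0,"claw":0}]' 40
python3 -m pendant '[{"dx":0,"dy":0,"dz":1.2,"ax":0,"ay":0,"az":0,"claw":0},{"dx":0,"dy":0,"dz":1.2,"ax":0,"ay":0,"az":0,"claw":0}]' 40
```

```text
clock: 21.07
position: [0.4187, 0.3453, 0.0576]
tool_rot: [-3.141, 0.0, 0.174]
force: [-1.0, -0.2, 0.3]
grip_width: 0.0271
clock: 21.23
position: [0.4184, 0.3453, 0.0572]
tool_rot: [-3.141, 0.001, 0.174]
force: [-6.6, -2.4, 23.9]
grip_width: 0.0273
```

```bash
python3 -m pendant '[{"dx":0,"dy":0,"dz":-1,"ax":0,"ay":0,"az":0,"claw":0},{"dx":0,"dy":0,"dz":-1,"ax":0,"ay":0,"az":0,"claw":30},{"dx":0,"dy":0,"dz":-1,"ax":0,"ay":0,"az":0,"claw":36},{"dx":0,"dy":0,"dz":-1,"ax":0,"ay":0,"az":0,"claw":50},{"dx":0,"dy":0,"dz":-1,"ax":0,"ay":0,"az":0,"claw":50},{"dx":0,"dy":0,"dz":-20,"ax":0,"ay":0,"az":0,"claw":50},{"dx":0,"dy":0,"dz":-55,"ax":0,"ay":0,"az":0,"claw":50},{"dx":0,"dy":0,"dz":-90,"ax":0,"ay":0,"az":0,"claw":50},{"dx":0,"dy":0,"dz":-120,"ax":0,"ay":0,"az":0,"claw":50},{"dx":0,"dy":0,"dz":-122,"ax":0,"ay":0,"az":0,"claw":60}]' 40
python3 - <<'E'
from h import *
to(600,-16.5,150,10)
grab('top','t11.png')
s=grab('scene','s11.png'); cv2.imwrite('pics/c11.png',cv2.resize(s['image'][130:310,250:410],None,fx=4,fy=4,interpolation=cv2.INTER_CUBIC)[:600])
E
```

```text
clock: 22.07
position: [0.4205, 0.3464, 0.1833]
tool_rot: [-3.138, -0.005, 0.174]
force: [0.1, 0.1, 0.3]
grip_width: 0.0596
at [420.5 346.4 183.3] [-179.77   -0.31    9.96] F [0.1 0.1 0.3] w 59.6 t 22.07
shift [113.8 388.6  32.3] rot [-0.23 -0.31 -0.04]
```

View pics/t11.png

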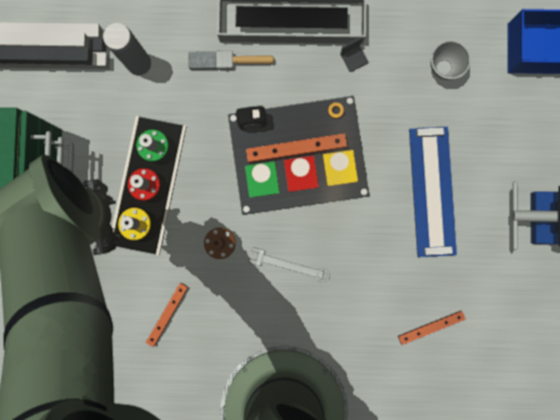

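View pics/c11.png

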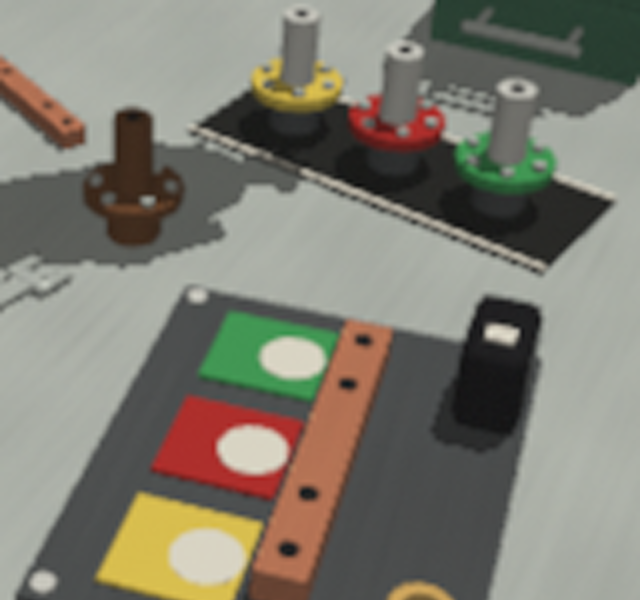

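```bash
cat > m.py <<'E'
from h import *
f=grab('top');im=f['image']
k=4; big=cv2.resize(im,None,fx=k,fy=k,interpolation=cv2.INTER_CUBIC)
T=lambda p,z: onz(f,(p[0]+.5)/k-.5,(p[1]+.5)/k-.5,z)*1000
hsv=cv2.cvtColor(big,cv2.COLOR_BGR2HSV)
w=((hsv[...,1]<70)&(hsv[...,2]>165)).astype(np.uint8)
n,l,st,ce=cv2.connectedComponentsWithStats(w)
for i in range(1,n):
    x,y=ce[i]/k
    if 240<x<365 and 100<y<200 and 120<st[i][4]<10000: print('white',np.round([x,y],1),st[i][2:]/k,np.round(T(ce[i],.009)[:2],1))
o=((hsv[...,0]>5)&(hsv[...,0]<16)&(hsv[...,1]>110)&(hsv[...,2]>120)).astype(np.uint8)
n,l,st,ce=cv2.connectedComponentsWithStats(cv2.morphologyEx(o,cv2.MORPH_CLOSE,np.ones((25,25))))
for i in range(1,n):
    x,y=ce[i]/k
    if st[i][4]>8000: 
        c=cv2.findContours((l==i).astype(np.uint8),0,2)[0][0]
        pts=np.array([T(p[0],.03)[:2] for p in c],np.float32)
        print('bar',np.round([x,y],1),cv2.minAreaRect(pts))
E
python3 m.py
```

```text
white [349.8 100.7] [ 5.25  5.   84.5 ] [ 715.6 -139.4]
white [255.9 113.8] [  6.25   7.75 174.75] [681.1  79.5]
white [339.4 161.4] [ 17.25  17.25 923.75] [ 572.3 -117. ]
white [300.2 167.3] [ 17.75  17.75 974.  ] [557.  -26.4]
white [261.  173.1] [  18.75   18.5  1094.25] [541.8  64.5]
white [363.9 191.7] [ 5.5   5.25 93.  ] [ 502.6 -174.7]
bar [296.2 147.5] ((599.5028686523438, -15.988174438476562), (31.792606353759766, 231.33767700195312), 9.941519737243652)
bar [166.8 314.8] ((213.29241943359375, 269.2431335449219), (20.47780418395996, 154.52967834472656), 61.408531188964844)
bar [431.6 327.8] ((197.21145629882812, -327.090576171875), (20.354839324951172, 153.68069458007812), 22.976490020751953)
```

```bash
python3 -m pendant '[{"dx":4,"dy":14,"dz":0,"ax":0,"ay":0,"az":0,"claw":60},{"dx":13,"dy":46,"dz":0,"ax":0,"ay":0,"az":0,"claw":60},{"dx":24,"dy":82,"dz":0,"ax":0,"ay":0,"az":0,"claw":60},{"dx":35,"dy":119,"dz":0,"ax":0,"ay":0,"az":0,"claw":60},{"dx":46,"dy":156,"dz":0,"ax":0,"ay":0,"az":0,"claw":60},{"dx":57,"dy":193,"dz":0,"ax":0,"ay":0,"az":0,"claw":60},{"dx":68,"dy":230,"dz":0,"ax":0,"ay":0,"az":0,"claw":60},{"dx":79,"dy":267,"dz":0,"ax":0,"ay":0,"az":0,"claw":60},{"dx":90,"dy":304,"dz":10,"ax":0,"ay":0,"az":0,"claw":60},{"dx":100,"dy":340,"dz":20,"ax":0,"ay":0,"az":0,"claw":60}]' 40
python3 -m pendant '[{"dx":8,"dy":26,"dz":8,"ax":0,"ay":0,"az":0,"claw":60},{"dx":12,"dy":40,"dz":15,"ax":0,"ay":0,"az":0,"claw":60},{"dx":15,"dy":49,"dz":20,"ax":0,"ay":0,"az":0,"claw":60},{"dx":15,"dy":50,"dz":40,"ax":0,"ay":0,"az":0,"claw":60},{"dx":15,"dy":50,"dz":60,"ax":0,"ay":0,"az":0,"claw":60},{"dx":15,"dy":50,"dz":70,"ax":0,"ay":0,"az":0,"claw":60},{"dx":15,"dy":50,"dz":70,"ax":0,"ay":0,"az":0,"claw":60},{"dx":15,"dy":50,"dz":70,"ax":0,"ay":0,"az":0,"claw":60}]' 40
python3 -c "
from h import *
to(600.5,-16.3,12,9.95)
f=grab('wrist','w12.png')"
```

```text
clock: 23.05
position: [0.5764, 0.0256, 0.1569]
tool_rot: [3.142, 0.001, 0.174]
force: [1.0, 0.6, 0.2]
grip_width: 0.0602
clock: 23.72
position: [0.5993, -0.0185, 0.088]
tool_rot: [-3.141, 0.001, 0.175]
force: [0.9, -0.6, 1.0]
grip_width: 0.0599
at [599.3 -18.5  88. ] [-1.7999e+02  7.0000e-02  1.0020e+01] F [ 0.9 -0.6  1. ] w 59.9 t 23.72
shift [ 1.7 -2.  76. ] rot [-0.01  0.07  0.07]
```

View pics/w12.png

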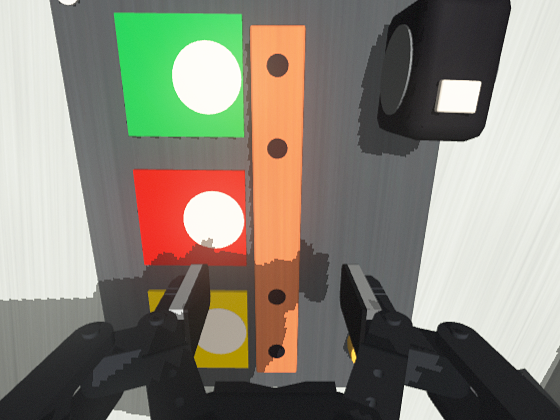

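```bash
python3 - <<'E'
from h import *
f=grab('wrist')
F=(420/2)/np.tan(np.radians(f['fovy'])/2)
H=[onz(f,*p,.03)*1000 for p in [(278,65),(278,148),(277,297),(276,351)]]
for h in H: print(np.round(h,1))
print('c',sum(H)/4, np.degrees(np.arctan2(*(H[0]-H[3])[:2])))
for p in [(207,77),(213.5,219.5),(219.5,331)]: print('disc',np.round(onz(f,*p,.009)*1000,1))
to(600.5,-16.3,12,9.95)
E
```

```text
[585.2  76.8  30. ]
[593.2  32.3  30. ]
[610.4 -67.1  30. ]
[ 617.6 -111.4   30. ]
c [601.59575095 -17.34206856  30.        ] -9.772508924488935
disc [543.6  64.3   9. ]
disc [558.5 -27.    9. ]
disc [ 574.1 -118.2    9. ]
at [600.  -18.7  89.1] [ 1.7999e+02 -5.0000e-02  1.0010e+01] F [-0.8  0.   0. ] w 59.5 t 23.82
shift [ 0.8 -2.3 77.1] rot [ 0.01 -0.05  0.06]
```

```bash
python3 -m pendant '[{"dx":1,"dy":-2,"dz":8,"ax":0,"ay":0,"az":0,"claw":60},{"dx":1,"dy":-2,"dz":26,"ax":0,"ay":0,"az":0,"claw":60},{"dx":1,"dy":-2,"dz":48,"ax":0,"ay":0,"az":0,"claw":60},{"dx":1,"dy":-2,"dz":64,"ax":0,"ay":0,"az":0,"claw":60},{"dx":1,"dy":-2,"dz":72,"ax":0,"ay":0,"az":0,"claw":60},{"dx":1,"dy":-2,"dz":75,"ax":0,"ay":0,"az":0,"claw":60},{"dx":1,"dy":-2,"dz":76,"ax":0,"ay":0,"az":0,"claw":60},{"dx":1,"dy":-2,"dz":76,"ax":0,"ay":0,"az":0,"claw":60}]' 60
python3 -m pendant '[{"dx":0,"dy":0,"dz":0,"ax":0,"ay":0,"az":0,"claw":45},{"dx":0,"dy":0,"dz":0,"ax":0,"ay":0,"az":0,"claw":35},{"dx":0,"dy":0,"dz":0,"ax":0,"ay":0,"az":0,"claw":25},{"dx":0,"dy":0,"dz":0,"ax":0,"ay":0,"az":0,"claw":10},{"dx":0,"dy":0,"dz":0,"ax":0,"ay":0,"az":0,"claw":0},{"dx":0,"dy":0,"dz":0,"ax":0,"ay":0,"az":0,"claw":0},{"dx":0,"dy":0,"dz":0,"ax":0,"ay":0,"az":0,"claw":0}]' 60
python3 -c "
from h import *
to(600.5,-16.3,12,9.95)
f=grab('wrist','w13.png')"
```

```text
clock: 24.48
position: [0.6007, -0.0168, 0.0129]
tool_rot: [3.141, -0.001, 0.174]
force: [-0.4, -0.3, -0.2]
grip_width: 0.0599
clock: 25.07
position: [0.6006, -0.0168, 0.0132]
tool_rot: [3.142, -0.001, 0.174]
force: [-2.1, 1.3, 9.1]
grip_width: 0.0285
at [600.6 -16.8  13.2] [ 1.80e+02 -6.00e-02  9.98e+00] F [-2.1  1.3  9.1] w 28.5 t 25.07
shift [-0.  -0.5  1.2] rot [ 0.   -0.06  0.03]
```

View pics/w13.png

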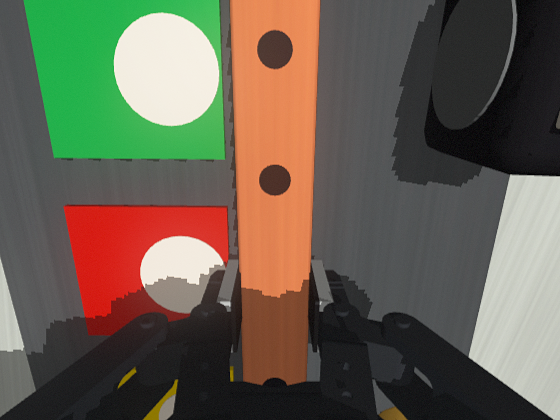

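```bash
python3 -m pendant '[{"dx":0,"dy":0,"dz":-3,"ax":0,"ay":0,"az":0,"claw":0},{"dx":0,"dy":0,"dz":-9,"ax":0,"ay":0,"az":0,"claw":0},{"dx":0,"dy":0,"dz":-20,"ax":0,"ay":0,"az":0,"claw":0},{"dx":0,"dy":0,"dz":-35,"ax":0,"ay":0,"az":0,"claw":0},{"dx":0,"dy":0,"dz":-52,"ax":0,"ay":0,"az":0,"claw":0},{"dx":0,"dy":0,"dz":-70,"ax":0,"ay":0,"az":0,"claw":0},{"dx":0,"dy":0,"dz":-87,"ax":0,"ay":0,"az":0,"claw":0},{"dx":0,"dy":0,"dz":-98,"ax":0,"ay":0,"az":0,"claw":0},{"dx":0,"dy":0,"dz":-103,"ax":0,"ay":0,"az":0,"claw":0},{"dx":0,"dy":0,"dz":-103,"ax":0,"ay":0,"az":0,"claw":0}]' 60
python3 - <<'E'
from h import *
to(506,-334,100,-85.8)
f=grab('wrist','w14.png');g=grab('scene','s14.png')
E
```

```text
clock: 25.95
position: [0.6007, -0.0168, 0.1165]
tool_rot: [3.142, -0.002, 0.174]
force: [-0.2, -0.0, -3.9]
grip_width: 0.0286
at [600.7 -16.8 116.5] [ 1.7999e+02 -1.0000e-01  9.9900e+00] F [-0.2 -0.  -3.9] w 28.6 t 25.95
shift [-148.4  296.    16.3] rot [-8.000e-02 -8.000e-02  9.579e+01]
```

View pics/w14.png

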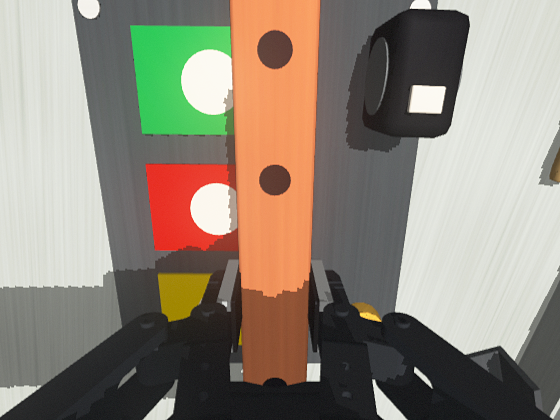

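View pics/s14.png

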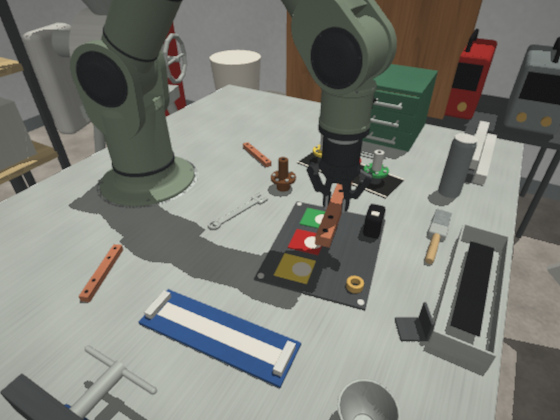

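```bash
python3 - <<'E'
from h import *
g=grab('scene')['image']
cv2.imwrite('pics/c14.png',cv2.resize(g[285:385,130:310],None,fx=4.4,fy=4.4,interpolation=cv2.INTER_CUBIC))
E
```

```text
(no output)
```

View pics/c14.png

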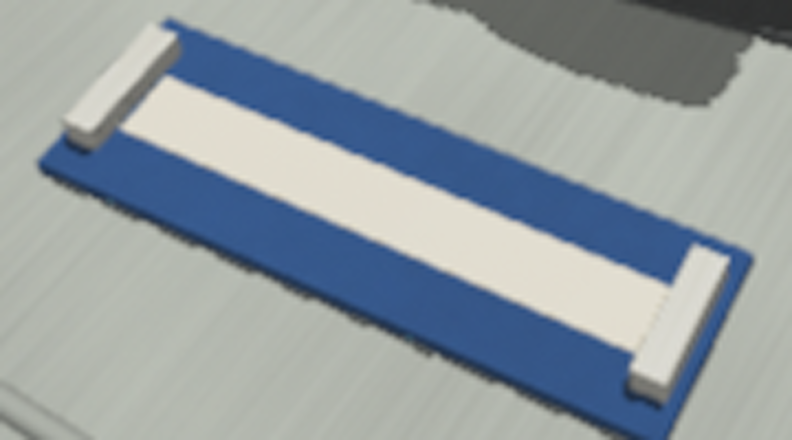

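```bash
python3 - <<'E'
from h import *
f=grab('scene');k=4.4
J=[onz(f,130+(x+.5)/k-.5,285+(y+.5)/k-.5,.008)*1000 for x,y in [(752,258),(668,436),(40,162),(166,19)]]
for j in J: print(np.round(j,1))
c=sum(J)/4; print('c',c,[np.linalg.norm(J[i]-J[(i+1)%4]) for i in range(4)])
a=J[0]+J[1]-J[2]-J[3]; print(np.degrees(np.arctan2(a[1],a[0])))
E
```

```text
[ 654.3 -281.8    8. ]
[ 660.7 -364.4    8. ]
[ 363.1 -389.4    8. ]
[ 355.1 -302.     8. ]
c [ 508.30469194 -334.3941609     8.        ] [np.float64(82.79799954488786), np.float64(298.70316406399365), np.float64(87.76721843561951), np.float64(299.87106538465855)]
4.323944376687785
```

```bash
python3 -m pendant '[{"dx":-3,"dy":6,"dz":-2,"ax":0,"ay":0,"az":2,"claw":0},{"dx":-9,"dy":18,"dz":-5,"ax":0,"ay":0,"az":6,"claw":0},{"dx":-17,"dy":34,"dz":-10,"ax":0,"ay":0,"az":11,"claw":0},{"dx":-26,"dy":52,"dz":-10,"ax":0,"ay":0,"az":17,"claw":0},{"dx":-35,"dy":70,"dz":-10,"ax":0,"ay":0,"az":23,"claw":0},{"dx":-44,"dy":88,"dz":-10,"ax":0,"ay":0,"az":29,"claw":0},{"dx":-53,"dy":106,"dz":-10,"ax":0,"ay":0,"az":35,"claw":0},{"dx":-62,"dy":124,"dz":-10,"ax":0,"ay":0,"az":41,"claw":0},{"dx":-71,"dy":142,"dz":-10,"ax":0,"ay":0,"az":46,"claw":0},{"dx":-78,"dy":156,"dz":-10,"ax":0,"ay":0,"az":50,"claw":0}]' 60
python3 -c "
from h import *
to(507.5,-335,110,-85.8)"
```

```text
clock: 26.98
position: [0.5494, -0.1861, 0.1251]
tool_rot: [3.141, 0.0, -0.706]
force: [-0.8, -0.5, -4.0]
grip_width: 0.0284
at [ 549.4 -186.1  125.1] [ 1.7995e+02  1.0000e-02 -4.0460e+01] F [-0.8 -0.5 -4. ] w 28.4 t 26.98
shift [ 64.8 140.5  15.2] rot [ 5.000e-02 -1.000e-02  4.534e+01]
```

```bash
python3 -m pendant '[{"dx":5,"dy":11,"dz":0,"ax":0,"ay":0,"az":4,"claw":0},{"dx":13,"dy":28,"dz":0,"ax":0,"ay":0,"az":9,"claw":0},{"dx":22,"dy":47,"dz":3,"ax":0,"ay":0,"az":15,"claw":0},{"dx":31,"dy":66,"dz":6,"ax":0,"ay":0,"az":21,"claw":0},{"dx":40,"dy":86,"dz":9,"ax":0,"ay":0,"az":27,"claw":0},{"dx":49,"dy":106,"dz":12,"ax":0,"ay":0,"az":33,"claw":0},{"dx":57,"dy":123,"dz":15,"ax":0,"ay":0,"az":39,"claw":0},{"dx":62,"dy":136,"dz":15,"ax":0,"ay":0,"az":44,"claw":0},{"dx":65,"dy":142,"dz":15,"ax":0,"ay":0,"az":45.8,"claw":0},{"dx":65,"dy":142,"dz":15,"ax":0,"ay":0,"az":45.8,"claw":0}]' 60
python3 -c "
from h import *
to(507.5,-335,60,-85.8)
grab('wrist','w15.png');grab('scene','s15.png')"
```

```text
clock: 27.82
position: [0.508, -0.3361, 0.1101]
tool_rot: [3.141, -0.001, -1.501]
force: [-0.2, -0.4, -2.7]
grip_width: 0.0287
at [ 508.  -336.1  110.1] [ 1.7994e+02 -5.0000e-02 -8.6000e+01] F [-0.2 -0.4 -2.7] w 28.7 t 27.82
shift [-1.2  0.3 50.1] rot [ 0.06 -0.05 -0.2 ]
```

View pics/w15.png

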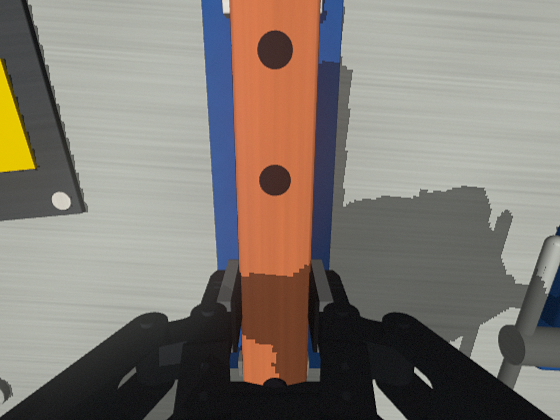

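View pics/s15.png

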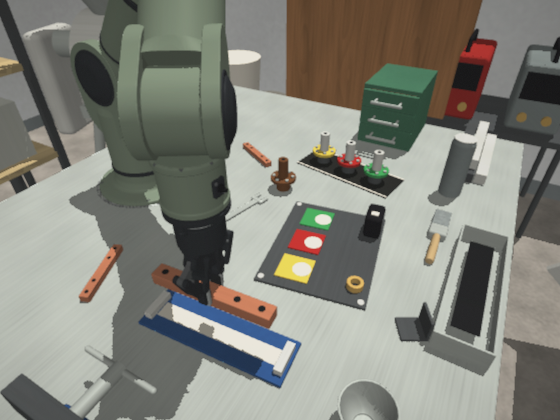

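```bash
python3 - <<'E'
from h import *
f=grab('wrist');im=f['image']
hsv=cv2.cvtColor(im,cv2.COLOR_BGR2HSV)
b=(hsv[...,0]>100)&(hsv[...,0]<125)&(hsv[...,1]>120)
L=[];Rr=[]
for r in range(20,250,20):
    x=np.where(b[r,150:400])[0]+150
    L.append(onz(f,x.min()-.5,r,.008)*1000);Rr.append(onz(f,x.max()+.5,r,.008)*1000); print(r,x.min(),x.max(),np.round(L[-1][:2],1),np.round(Rr[-1][:2],1))
L=np.array(L);Rr=np.array(Rr)
for A in (L,Rr):
    print(np.degrees(np.polyfit(A[:,0],A[:,1],1)[0]), np.polyval(np.polyfit(A[:,0],A[:,1],1),507.5))
H=[onz(f,275,y,.110-.0072+.024)*1000 for y in (49,180)]; print(H)
o=observe()['position']*1000;print(o)
cv2.imwrite('pics/c15.png',cv2.resize(im[0:100,180:370],None,fx=4,fy=4))
E
```

```text
20 208 346 [ 633.2 -281.8] [ 639.9 -370.6]
40 209 345 [ 621.6 -282.6] [ 628.4 -371.6]
60 210 343 [ 609.7 -283.4] [ 616.4 -372. ]
80 211 231 [ 597.3 -284.3] [ 598.4 -298.4]
100 212 232 [ 584.5 -285.2] [ 585.6 -299.6]
120 213 232 [ 571.2 -286.1] [ 572.3 -300.1]
140 214 233 [ 557.5 -287.1] [ 558.6 -301.3]
160 215 234 [ 543.3 -288.1] [ 544.3 -302.5]
180 216 235 [ 528.5 -289.1] [ 529.6 -303.9]
200 217 334 [ 513.1 -290.2] [ 519.8 -378.6]
220 218 333 [ 497.2 -291.3] [ 503.9 -380. ]
240 219 332 [ 480.6 -292.5] [ 487.3 -381.3]
4.028535701834797 -290.62273479298955
3.4713845154895018 -341.8250227280945
[array([ 604.92563064, -327.26899071,  126.8       ]), array([ 559.77407604, -330.70714762,  126.8       ])]
[ 509.38629361 -333.54278656  110.16817263]
```

View pics/c15.png

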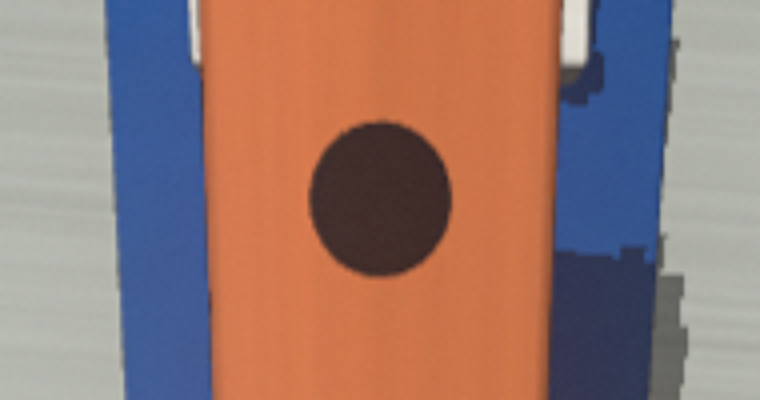

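```bash
python3 - <<'E'
from h import *
f=grab('wrist')
u=np.array([np.cos(np.radians(4.1)),np.sin(np.radians(4.1))])
c=np.array([507.5,-335.1])
for x,y in [(575,66),(197,66)]:
    p=onz(f,180+x/4,y/4,.022)*1000; print(p,(p[:2]-c)@u)
to(507.5,-335.1,60,-85.9)
E
```

```text
[ 638.17872126 -353.79445752   22.        ] 129.00768010565312
[ 633.8491336  -296.99918835   22.        ] 128.74988940270254
at [ 509.5 -333.5  110.3] [-1.7998e+02  4.0000e-02 -8.5650e+01] F [ 0.6  0.3 -3.8] w 28.4 t 28.02
shift [ 1.5  2.1 50.3] rot [-0.02  0.04  0.25]
```

```bash
python3 -m pendant '[{"dx":1.5,"dy":2.5,"dz":4,"ax":0,"ay":0,"az":0.2,"claw":0},{"dx":1.5,"dy":2.5,"dz":16,"ax":0,"ay":0,"az":0.2,"claw":0},{"dx":1.5,"dy":2.5,"dz":34,"ax":0,"ay":0,"az":0.2,"claw":0},{"dx":1.5,"dy":2.5,"dz":54,"ax":0,"ay":0,"az":0.2,"claw":0},{"dx":1.5,"dy":2.5,"dz":70,"ax":0,"ay":0,"az":0.2,"claw":0},{"dx":1.5,"dy":2.5,"dz":82,"ax":0,"ay":0,"az":0.2,"claw":0},{"dx":1.5,"dy":2.5,"dz":88,"ax":0,"ay":0,"az":0.2,"claw":0},{"dx":1.5,"dy":2.5,"dz":90,"ax":0,"ay":0,"az":0.2,"claw":0},{"dx":1.5,"dy":2.5,"dz":90,"ax":0,"ay":0,"az":0.2,"claw":0},{"dx":1.5,"dy":2.5,"dz":90,"ax":0,"ay":0,"az":0.2,"claw":0}]' 60
python3 -c "
from h import *
to(507.1,-335.1,15.5,-85.9)
grab('wrist','w16.png')"
```

```text
clock: 28.85
position: [0.5069, -0.3365, 0.0209]
tool_rot: [-3.141, -0.001, -1.501]
force: [0.2, 0.9, -3.2]
grip_width: 0.0285
at [ 506.9 -336.5   20.9] [-1.7996e+02 -3.0000e-02 -8.6010e+01] F [ 0.2  0.9 -3.2] w 28.5 t 28.85
shift [-1.4 -0.3  5.4] rot [-0.04 -0.03 -0.11]
```

View pics/w16.png

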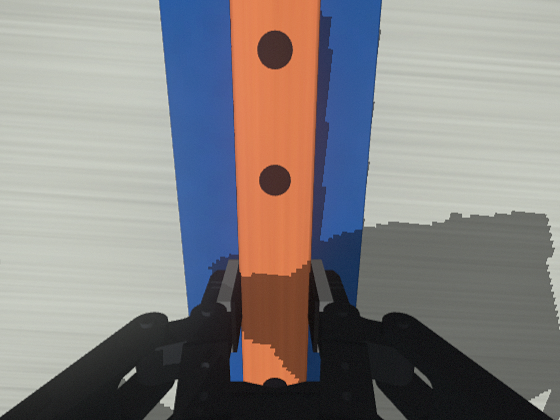

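```bash
python3 -m pendant '[{"dx":-1,"dy":0,"dz":2,"ax":0,"ay":0,"az":0,"claw":0},{"dx":-1.6,"dy":0,"dz":3,"ax":0,"ay":0,"az":0,"claw":0},{"dx":-1.6,"dy":0,"dz":3.5,"ax":0,"ay":0,"az":0,"claw":0},{"dx":-1.6,"dy":0,"dz":3.5,"ax":0,"ay":0,"az":0,"claw":0},{"dx":-1.6,"dy":0,"dz":3.5,"ax":0,"ay":0,"az":0,"claw":0}]' 60
python3 -c "
from h import *
to(507.1,-335.1,15.5,-85.9)"
```

```text
clock: 29.32
position: [0.5065, -0.3346, 0.0169]
tool_rot: [-3.142, -0.0, -1.501]
force: [0.2, 0.6, -3.4]
grip_width: 0.0284
at [ 506.5 -334.6   16.9] [-180.     -0.    -86.01] F [ 0.2  0.6 -3.4] w 28.4 t 29.32
shift [ 0.5 -0.5  1.4] rot [-0.   -0.   -0.11]
```

```bash
python3 -m pendant '[{"dx":0.4,"dy":-0.4,"dz":1,"ax":0,"ay":0,"az":0,"claw":0},{"dx":0.4,"dy":-0.4,"dz":1,"ax":0,"ay":0,"az":0,"claw":0},{"dx":0.4,"dy":-0.4,"dz":1,"ax":0,"ay":0,"az":0,"claw":0}]' 60
python3 -m pendant '[{"dx":0,"dy":0,"dz":0.8,"ax":0,"ay":0,"az":0,"claw":0},{"dx":0,"dy":0,"dz":0.8,"ax":0,"ay":0,"az":0,"claw":0}]' 60
```

```text
clock: 29.57
position: [0.5069, -0.3351, 0.0157]
tool_rot: [3.141, -0.0, -1.501]
force: [-1.0, -0.3, -4.0]
grip_width: 0.0283
clock: 29.73
position: [0.5069, -0.3351, 0.0153]
tool_rot: [-3.141, 0.0, -1.501]
force: [-1.4, 1.3, 4.2]
grip_width: 0.0282
```

Contact at the expected height. Release and rise.

```bash
python3 -m pendant '[{"dx":0,"dy":0,"dz":0,"ax":0,"ay":0,"az":0,"claw":32},{"dx":0,"dy":0,"dz":0,"ax":0,"ay":0,"az":0,"claw":38},{"dx":0,"dy":0,"dz":0,"ax":0,"ay":0,"az":0,"claw":50},{"dx":0,"dy":0,"dz":0,"ax":0,"ay":0,"az":0,"claw":50},{"dx":0,"dy":0,"dz":-8,"ax":0,"ay":0,"az":0,"claw":50},{"dx":0,"dy":0,"dz":-30,"ax":0,"ay":0,"az":0,"claw":50},{"dx":0,"dy":0,"dz":-65,"ax":0,"ay":0,"az":0,"claw":50},{"dx":0,"dy":0,"dz":-105,"ax":0,"ay":0,"az":0,"claw":50},{"dx":0,"dy":0,"dz":-140,"ax":0,"ay":0,"az":0,"claw":50},{"dx":0,"dy":0,"dz":-165,"ax":0,"ay":0,"az":0,"claw":50}]' 60
python3 -c "
from h import *
to(419,345,180,10)
grab('wrist','w17.png')
g=grab('scene')['image'];cv2.imwrite('pics/s17.png',g)"
```

```text
clock: 30.57
position: [0.507, -0.3356, 0.1838]
tool_rot: [-3.14, -0.001, -1.502]
force: [1.3, -0.5, 0.7]
grip_width: 0.0496
at [ 507.  -335.6  183.8] [-1.7988e+02 -8.0000e-02 -8.6050e+01] F [ 1.3 -0.5  0.7] w 49.6 t 30.57
shift [-685.1   40.9    2.7] rot [-2.000e-02 -1.600e-01 -9.605e+01]
```

View pics/w17.png

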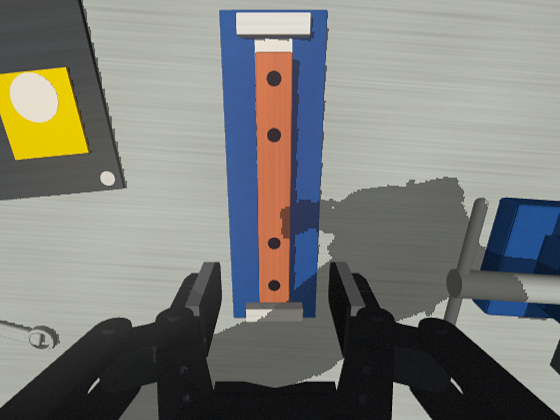

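View pics/s17.png

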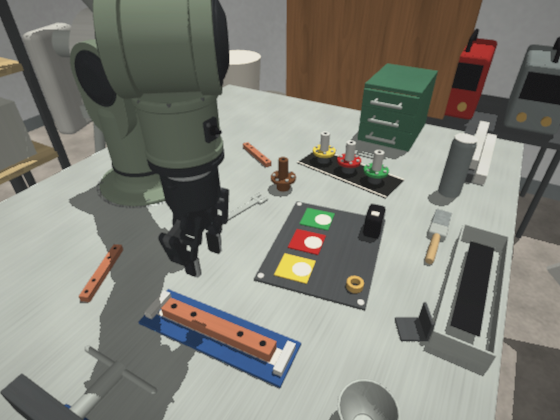

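```bash
python3 - <<'E'
from h import *
f=grab('wrist');im=f['image']
for p in [(273.5,78),(274,135),(274,243),(274,285)]: print(np.round(onz(f,*p,.032)*1000,1))
H=[onz(f,*p,.032)*1000 for p in [(273.5,78),(274,135),(274,243),(274,285)]]
print('bar',sum(H)/4,np.degrees(np.arctan2((H[0]-H[3])[1],(H[0]-H[3])[0])))
J=[onz(f,*p,.008)*1000 for p in [(220,10),(327.5,10),(316,317),(234,317)]]
for j in J: print(np.round(j,1))
print('jig',sum(J)/4)
g=grab('scene')['image']
cv2.imwrite('pics/c17.png',cv2.resize(g[285:385,130:310],None,fx=4.4,fy=4.4,interpolation=cv2.INTER_CUBIC))
E
```

```text
[ 604.2 -329.5   32. ]
[ 558.9 -333.1   32. ]
[ 458.9 -340.    32. ]
[ 414.1 -343.1   32. ]
bar [ 509.0366748  -336.42178871   32.        ] 4.072651688374673
[ 655.2 -281.5    8. ]
[ 661.5 -370.6    8. ]
[ 363.3 -393.     8. ]
[ 357.2 -302.9    8. ]
jig [ 509.30085046 -337.00251496    8.        ]
```

View pics/c17.png

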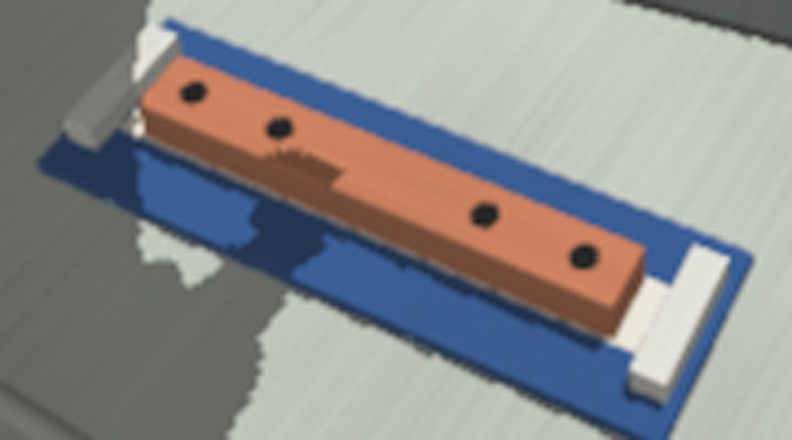

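```bash
python3 -m pendant '[{"dx":-12,"dy":0,"dz":0,"ax":0,"ay":0,"az":-2,"claw":50},{"dx":-45,"dy":0,"dz":0,"ax":0,"ay":0,"az":-6,"claw":50},{"dx":-80,"dy":0,"dz":0,"ax":0,"ay":0,"az":-11,"claw":50},{"dx":-115,"dy":0,"dz":0,"ax":0,"ay":0,"az":-16,"claw":50},{"dx":-150,"dy":0,"dz":0,"ax":0,"ay":0,"az":-21,"claw":50},{"dx":-185,"dy":0,"dz":0,"ax":0,"ay":0,"az":-27,"claw":50},{"dx":-220,"dy":0,"dz":0,"ax":0,"ay":0,"az":-33,"claw":50},{"dx":-255,"dy":0,"dz":0,"ax":0,"ay":0,"az":-39,"claw":50},{"dx":-290,"dy":0,"dz":0,"ax":0,"ay":0,"az":-45,"claw":50},{"dx":-320,"dy":0,"dz":0,"ax":0,"ay":0,"az":-50,"claw":50}]' 40
python3 -c "
from h import *
to(419,345,180,10)"
```

```text
clock: 31.6
position: [0.4833, -0.0129, 0.1792]
tool_rot: [3.141, 0.001, -0.62]
force: [0.8, -0.1, 0.6]
grip_width: 0.05
at [483.3 -12.9 179.2] [ 1.7995e+02  9.0000e-02 -3.5530e+01] F [ 0.8 -0.1  0.6] w 50.0 t 31.6
shift [-260.3 -254.    -0.6] rot [ 1.000e-02  1.000e-01 -4.553e+01]
```

```bash
python3 -m pendant '[{"dx":-24,"dy":-24,"dz":0,"ax":0,"ay":0,"az":-5,"claw":50},{"dx":-48,"dy":-47,"dz":0,"ax":0,"ay":0,"az":-10,"claw":50},{"dx":-73,"dy":-71,"dz":0,"ax":0,"ay":0,"az":-15,"claw":50},{"dx":-98,"dy":-95,"dz":0,"ax":0,"ay":0,"az":-21,"claw":50},{"dx":-123,"dy":-120,"dz":0,"ax":0,"ay":0,"az":-27,"claw":50},{"dx":-148,"dy":-145,"dz":0,"ax":0,"ay":0,"az":-33,"claw":50},{"dx":-173,"dy":-170,"dz":0,"ax":0,"ay":0,"az":-38,"claw":50},{"dx":-197,"dy":-193,"dz":0,"ax":0,"ay":0,"az":-42,"claw":50},{"dx":-220,"dy":-215,"dz":0,"ax":0,"ay":0,"az":-45,"claw":50},{"dx":-240,"dy":-235,"dz":0,"ax":0,"ay":0,"az":-46,"claw":50}]' 40
python3 -m pendant '[{"dx":0,"dy":0,"dz":0,"ax":0,"ay":0,"az":0,"claw":50},{"dx":0,"dy":0,"dz":0,"ax":0,"ay":0,"az":0,"claw":50},{"dx":0,"dy":0,"dz":0,"ax":0,"ay":0,"az":0,"claw":50}]' 40
python3 -c "
from h import *
to(418.4,345.3,59,10)
grab('wrist','w18.png')"
```

```text
clock: 32.43
position: [0.4267, 0.3174, 0.1791]
tool_rot: [3.141, 0.002, 0.181]
force: [1.0, -0.0, -0.1]
grip_width: 0.0502
clock: 32.68
position: [0.4281, 0.3147, 0.1793]
tool_rot: [3.14, 0.001, 0.175]
force: [0.5, 0.3, 0.2]
grip_width: 0.05
at [428.1 314.7 179.3] [1.7993e+02 7.0000e-02 1.0020e+01] F [0.5 0.3 0.2] w 50.0 t 32.68
shift [ -4.  -32.  120.3] rot [0.07 0.07 0.02]
```

View pics/w18.png

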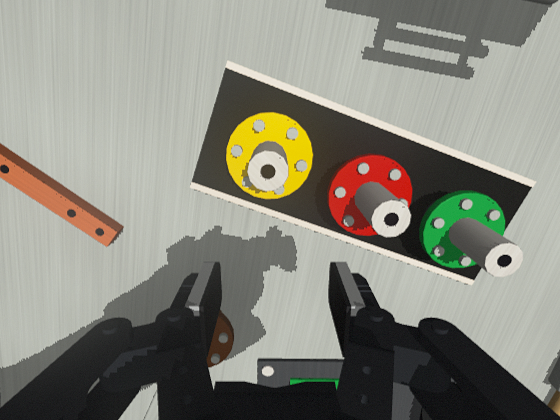

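```bash
python3 - <<'E'
from h import *
f=grab('wrist')
for p in [(268,171),(391,219),(504,260.5)]: print(np.round(onz(f,*p,.099)*1000,1))
E
python3 -m pendant '[{"dx":-2,"dy":-10,"dz":0,"ax":0,"ay":0,"az":0,"claw":50},{"dx":-4,"dy":-25,"dz":0,"ax":0,"ay":0,"az":0,"claw":50},{"dx":-4,"dy":-32,"dz":10,"ax":0,"ay":0,"az":0,"claw":50},{"dx":-4,"dy":-32,"dz":30,"ax":0,"ay":0,"az":0,"claw":50},{"dx":-4,"dy":-32,"dz":50,"ax":0,"ay":0,"az":0,"claw":50},{"dx":-4,"dy":-32,"dz":60,"ax":0,"ay":0,"az":0,"claw":50},{"dx":-4,"dy":-32,"dz":60,"ax":0,"ay":0,"az":0,"claw":50},{"dx":-4,"dy":-32,"dz":60,"ax":0,"ay":0,"az":0,"claw":50}]' 40
python3 -c "
from h import *
to(418.4,345.3,58.5,10)"
```

```text
[418.7 346.1  99. ]
[508.9 327.4  99. ]
[598.6 310.7  99. ]
clock: 33.45
position: [0.4192, 0.3459, 0.1198]
tool_rot: [3.141, 0.001, 0.174]
force: [-0.1, -0.4, 0.4]
grip_width: 0.0502
at [419.2 345.9 119.8] [1.7996e+02 4.0000e-02 9.9600e+00] F [-0.1 -0.4  0.4] w 50.2 t 33.45
shift [-0.9  0.4 61.3] rot [ 0.04  0.04 -0.04]
```

```bash
python3 -m pendant '[{"dx":-0.7,"dy":0.2,"dz":8,"ax":0,"ay":0,"az":0,"claw":50},{"dx":-0.7,"dy":0.2,"dz":24,"ax":0,"ay":0,"az":0,"claw":50},{"dx":-0.7,"dy":0.2,"dz":44,"ax":0,"ay":0,"az":0,"claw":50},{"dx":-0.7,"dy":0.2,"dz":56,"ax":0,"ay":0,"az":0,"claw":50},{"dx":-0.7,"dy":0.2,"dz":61,"ax":0,"ay":0,"az":0,"claw":50},{"dx":-0.7,"dy":0.2,"dz":61,"ax":0,"ay":0,"az":0,"claw":50},{"dx":-0.7,"dy":0.2,"dz":61,"ax":0,"ay":0,"az":0,"claw":50}]' 40
python3 -m pendant '[{"dx":0,"dy":0,"dz":0,"ax":0,"ay":0,"az":0,"claw":35},{"dx":0,"dy":0,"dz":0,"ax":0,"ay":0,"az":0,"claw":20},{"dx":0,"dy":0,"dz":0,"ax":0,"ay":0,"az":0,"claw":10},{"dx":0,"dy":0,"dz":0,"ax":0,"ay":0,"az":0,"claw":0},{"dx":0,"dy":0,"dz":0,"ax":0,"ay":0,"az":0,"claw":0},{"dx":0,"dy":0,"dz":0,"ax":0,"ay":0,"az":0,"claw":0},{"dx":0,"dy":0,"dz":0,"ax":0,"ay":0,"az":0,"claw":0}]' 40
python3 -m pendant '[{"dx":0,"dy":0,"dz":-4,"ax":0,"ay":0,"az":0,"claw":0},{"dx":0,"dy":0,"dz":-12,"ax":0,"ay":0,"az":0,"claw":0},{"dx":0,"dy":0,"dz":-26,"ax":0,"ay":0,"az":0,"claw":0},{"dx":0,"dy":0,"dz":-44,"ax":0,"ay":0,"az":0,"claw":0},{"dx":0,"dy":0,"dz":-62,"ax":0,"ay":0,"az":0,"claw":0},{"dx":0,"dy":0,"dz":-80,"ax":0,"ay":0,"az":0,"claw":0},{"dx":0,"dy":0,"dz":-98,"ax":0,"ay":0,"az":0,"claw":0},{"dx":0,"dy":0,"dz":-114,"ax":0,"ay":0,"az":0,"claw":0},{"dx":0,"dy":0,"dz":-122,"ax":0,"ay":0,"az":0,"claw":0},{"dx":0,"dy":0,"dz":-125,"ax":0,"ay":0,"az":0,"claw":0}]' 40
python3 -c "
from h import *
to(573.3,-117.6,180,10)"
```

```text
clock: 34.03
position: [0.4188, 0.346, 0.0595]
tool_rot: [-3.141, -0.0, 0.174]
force: [0.6, 0.3, 0.5]
grip_width: 0.0499
clock: 34.62
position: [0.4187, 0.3463, 0.0598]
tool_rot: [-3.141, -0.001, 0.174]
force: [-1.3, -0.4, 7.0]
grip_width: 0.027
clock: 35.45
position: [0.4188, 0.3462, 0.1856]
tool_rot: [-3.14, -0.002, 0.174]
force: [0.1, 1.0, -5.4]
grip_width: 0.0271
at [418.8 346.2 185.6] [-1.7992e+02 -9.0000e-02  9.9900e+00] F [ 0.1  1.  -5.4] w 27.1 t 35.45
shift [ 71.7 483.6   5. ] rot [-0.08 -0.09 -0.01]
```

```bash
python3 -m pendant '[{"dx":1,"dy":9,"dz":0,"ax":0,"ay":0,"az":0,"claw":0},{"dx":4,"dy":28,"dz":0,"ax":0,"ay":0,"az":0,"claw":0},{"dx":8,"dy":58,"dz":0,"ax":0,"ay":0,"az":0,"claw":0},{"dx":13,"dy":93,"dz":0,"ax":0,"ay":0,"az":0,"claw":0},{"dx":18,"dy":128,"dz":0,"ax":0,"ay":0,"az":0,"claw":0},{"dx":23,"dy":163,"dz":0,"ax":0,"ay":0,"az":0,"claw":0},{"dx":28,"dy":198,"dz":0,"ax":0,"ay":0,"az":0,"claw":0},{"dx":34,"dy":233,"dz":0,"ax":0,"ay":0,"az":0,"claw":0},{"dx":39,"dy":268,"dz":0,"ax":0,"ay":0,"az":0,"claw":0},{"dx":44,"dy":303,"dz":0,"ax":0,"ay":0,"az":0,"claw":0}]' 40
python3 -m pendant '[{"dx":5,"dy":34,"dz":0,"ax":0,"ay":0,"az":0,"claw":0},{"dx":10,"dy":68,"dz":0,"ax":0,"ay":0,"az":0,"claw":0},{"dx":15,"dy":102,"dz":0,"ax":0,"ay":0,"az":0,"claw":0},{"dx":20,"dy":132,"dz":0,"ax":0,"ay":0,"az":0,"claw":0},{"dx":24,"dy":156,"dz":0,"ax":0,"ay":0,"az":0,"claw":0},{"dx":27,"dy":171,"dz":5,"ax":0,"ay":0,"az":0,"claw":0},{"dx":28,"dy":178,"dz":20,"ax":0,"ay":0,"az":0,"claw":0},{"dx":28,"dy":180,"dz":40,"ax":0,"ay":0,"az":0,"claw":0},{"dx":28,"dy":180,"dz":58,"ax":0,"ay":0,"az":0,"claw":0},{"dx":28,"dy":180,"dz":70,"ax":0,"ay":0,"az":0,"claw":0}]' 40
python3 -m pendant '[{"dx":0,"dy":0,"dz":10,"ax":0,"ay":0,"az":0,"claw":0},{"dx":0,"dy":0,"dz":18,"ax":0,"ay":0,"az":0,"claw":0},{"dx":0,"dy":0,"dz":20,"ax":0,"ay":0,"az":0,"claw":0},{"dx":0,"dy":0,"dz":20,"ax":0,"ay":0,"az":0,"claw":0}]' 40
python3 -c "
from h import *
to(573.3,-117.6,64.8,10)
grab('wrist','w19.png')"
```

```text
clock: 36.28
position: [0.514, 0.0527, 0.1831]
tool_rot: [3.141, 0.001, 0.174]
force: [0.7, 0.6, -4.9]
grip_width: 0.0272
clock: 37.12
position: [0.5716, -0.1179, 0.1114]
tool_rot: [-3.141, 0.003, 0.173]
force: [-1.1, 0.2, -4.6]
grip_width: 0.027
clock: 37.45
position: [0.5731, -0.1172, 0.0938]
tool_rot: [-3.142, 0.0, 0.175]
force: [0.3, -0.3, -4.5]
grip_width: 0.0271
at [ 573.1 -117.2   93.8] [-1.8e+02  3.0e-02  1.0e+01] F [ 0.3 -0.3 -4.5] w 27.1 t 37.45
shift [ 0.1  0.4 29. ] rot [-0.    0.03 -0.  ]
```

View pics/w19.png

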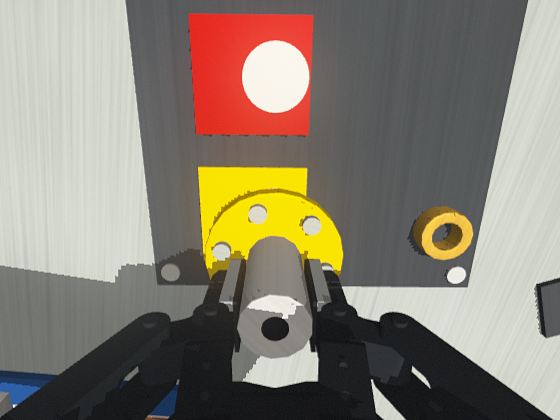

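```bash
python3 - <<'E'
from h import *
f=grab('wrist'); o=observe()['position']
print(o*1000, onz(f,275,328,o[2]-.0558+.095)*1000)
u=np.array([.985,.174]);v=np.array([-.174,.985])
for n,a,b in [('y',(198,168),(308,167.5)),('r',(195,135),(310,135)),]:
    A=onz(f,*a,.009)[:2]*1000;B=onz(f,*b,.009)[:2]*1000
    s=-35 if n=='y' else 35
    print(n,A,B,np.linalg.norm(A-B), 'disc', (B-22*u+s*v),(A+52*u+s*v))
print('rdisc',onz(f,276,76,.009)*1000)
E
```

```text
[ 573.56978231 -117.36466945   94.61182156] [ 573.84179853 -116.67006321  133.81182156]
y [516.65022198 -92.70168935] [590.13215596 -79.38862658] 74.67819134629008 disc [ 574.55215596 -117.69162658] [ 573.96022198 -118.12868935]
r [512.40351926 -71.1035737 ] [587.01234156 -57.94014985] 75.76115160558918 disc [559.25234156 -27.29314985] [557.53351926 -27.5805737 ]
rdisc [558.6103209  -26.14116235   9.        ]
```

```bash
python3 -m pendant '[{"dx":0.2,"dy":0.8,"dz":6,"ax":0,"ay":0,"az":0,"claw":0},{"dx":0.2,"dy":0.8,"dz":16,"ax":0,"ay":0,"az":0,"claw":0},{"dx":0.2,"dy":0.8,"dz":24,"ax":0,"ay":0,"az":0,"claw":0},{"dx":0.2,"dy":0.8,"dz":28,"ax":0,"ay":0,"az":0,"claw":0},{"dx":0.2,"dy":0.8,"dz":28,"ax":0,"ay":0,"az":0,"claw":0},{"dx":0.2,"dy":0.8,"dz":28,"ax":0,"ay":0,"az":0,"claw":0}]' 40
python3 -m pendant '[{"dx":0,"dy":0,"dz":1,"ax":0,"ay":0,"az":0,"claw":0},{"dx":0,"dy":0,"dz":1,"ax":0,"ay":0,"az":0,"claw":0}]' 40
```

```text
clock: 38.05
position: [0.5733, -0.1181, 0.0655]
tool_rot: [-3.142, 0.001, 0.174]
force: [-0.3, 0.2, -3.6]
grip_width: 0.0271
clock: 38.22
position: [0.5735, -0.118, 0.0648]
tool_rot: [3.142, 0.0, 0.174]
force: [0.9, -0.0, -4.3]
grip_width: 0.0269
```

```bash
python3 -m pendant '[{"dx":0,"dy":0,"dz":0.6,"ax":0,"ay":0,"az":0,"claw":0},{"dx":0,"dy":0,"dz":0.6,"ax":0,"ay":0,"az":0,"claw":0}]' 40
```

```text
clock: 38.38
position: [0.5736, -0.1181, 0.0646]
tool_rot: [3.142, -0.0, 0.174]
force: [-1.1, 0.6, 2.2]
grip_width: 0.0272
```

```bash
python3 -m pendant '[{"dx":0,"dy":0,"dz":0,"ax":0,"ay":0,"az":0,"claw":30},{"dx":0,"dy":0,"dz":0,"ax":0,"ay":0,"az":0,"claw":36},{"dx":0,"dy":0,"dz":0,"ax":0,"ay":0,"az":0,"claw":45},{"dx":0,"dy":0,"dz":0,"ax":0,"ay":0,"az":0,"claw":50},{"dx":0,"dy":0,"dz":-8,"ax":0,"ay":0,"az":0,"claw":50},{"dx":0,"dy":0,"dz":-30,"ax":0,"ay":0,"az":0,"claw":50},{"dx":0,"dy":0,"dz":-60,"ax":0,"ay":0,"az":0,"claw":50},{"dx":0,"dy":0,"dz":-95,"ax":0,"ay":0,"az":0,"claw":50},{"dx":0,"dy":0,"dz":-115,"ax":0,"ay":0,"az":0,"claw":50},{"dx":0,"dy":0,"dz":-118,"ax":0,"ay":0,"az":0,"claw":50}]' 40
python3 - <<'E'
from h import *
to(508.9,328,180,10)
f=grab('wrist','w20.png')
E
```

```text
clock: 39.22
position: [0.5751, -0.1185, 0.1869]
tool_rot: [3.14, -0.005, 0.174]
force: [0.7, -0.2, 0.1]
grip_width: 0.0501
at [ 575.1 -118.5  186.9] [179.92  -0.31   9.97] F [ 0.7 -0.2  0.1] w 50.1 t 39.22
shift [  12.  -451.3    6.3] rot [ 0.08 -0.31 -0.03]
```

View pics/w20.png

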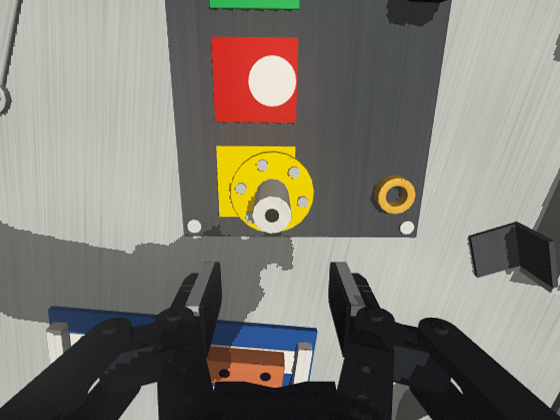

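Yellow stands upright on its pad. Now red.

```bash
python3 -m pendant '[{"dx":0,"dy":-12,"dz":0,"ax":0,"ay":0,"az":0,"claw":50},{"dx":1,"dy":-44,"dz":0,"ax":0,"ay":0,"az":0,"claw":50},{"dx":2,"dy":-82,"dz":0,"ax":0,"ay":0,"az":0,"claw":50},{"dx":3,"dy":-120,"dz":0,"ax":0,"ay":0,"az":0,"claw":50},{"dx":4,"dy":-158,"dz":0,"ax":0,"ay":0,"az":0,"claw":50},{"dx":5,"dy":-196,"dz":0,"ax":0,"ay":0,"az":0,"claw":50},{"dx":6,"dy":-234,"dz":0,"ax":0,"ay":0,"az":0,"claw":50},{"dx":7,"dy":-272,"dz":0,"ax":0,"ay":0,"az":0,"claw":50},{"dx":8,"dy":-310,"dz":0,"ax":0,"ay":0,"az":0,"claw":50},{"dx":9,"dy":-348,"dz":0,"ax":0,"ay":0,"az":0,"claw":50}]' 40
python3 -m pendant '[{"dx":1,"dy":-36,"dz":0,"ax":0,"ay":0,"az":0,"claw":50},{"dx":2,"dy":-66,"dz":0,"ax":0,"ay":0,"az":0,"claw":50},{"dx":3,"dy":-88,"dz":0,"ax":0,"ay":0,"az":0,"claw":50},{"dx":3,"dy":-98,"dz":0,"ax":0,"ay":0,"az":0,"claw":50},{"dx":3,"dy":-103,"dz":10,"ax":0,"ay":0,"az":0,"claw":50},{"dx":3,"dy":-103,"dz":30,"ax":0,"ay":0,"az":0,"claw":50},{"dx":3,"dy":-103,"dz":50,"ax":0,"ay":0,"az":0,"claw":50},{"dx":3,"dy":-103,"dz":60,"ax":0,"ay":0,"az":0,"claw":50},{"dx":3,"dy":-103,"dz":60,"ax":0,"ay":0,"az":0,"claw":50},{"dx":3,"dy":-103,"dz":60,"ax":0,"ay":0,"az":0,"claw":50}]' 40
python3 - <<'E'
from h import *
to(508.9,327.8,59.5,10)
E
```

```text
clock: 40.1
position: [0.5204, 0.2285, 0.1814]
tool_rot: [3.141, 0.002, 0.175]
force: [0.3, 0.2, 0.1]
grip_width: 0.0499
clock: 40.93
position: [0.5072, 0.3272, 0.122]
tool_rot: [3.141, 0.001, 0.173]
force: [0.0, 0.0, 1.0]
grip_width: 0.05
at [507.2 327.2 122. ] [1.7995e+02 5.0000e-02 9.9200e+00] F [0. 0. 1.] w 50.0 t 40.93
shift [ 1.8 -0.3 62.5] rot [ 0.05  0.05 -0.08]
```

```bash
python3 -m pendant '[{"dx":1.3,"dy":-0.3,"dz":8,"ax":0,"ay":0,"az":0,"claw":50},{"dx":1.3,"dy":-0.3,"dz":24,"ax":0,"ay":0,"az":0,"claw":50},{"dx":1.3,"dy":-0.3,"dz":44,"ax":0,"ay":0,"az":0,"claw":50},{"dx":1.3,"dy":-0.3,"dz":57,"ax":0,"ay":0,"az":0,"claw":50},{"dx":1.3,"dy":-0.3,"dz":62,"ax":0,"ay":0,"az":0,"claw":50},{"dx":1.3,"dy":-0.3,"dz":62,"ax":0,"ay":0,"az":0,"claw":50},{"dx":1.3,"dy":-0.3,"dz":62,"ax":0,"ay":0,"az":0,"claw":50}]' 40
python3 -m pendant '[{"dx":0,"dy":0,"dz":0,"ax":0,"ay":0,"az":0,"claw":35},{"dx":0,"dy":0,"dz":0,"ax":0,"ay":0,"az":0,"claw":20},{"dx":0,"dy":0,"dz":0,"ax":0,"ay":0,"az":0,"claw":10},{"dx":0,"dy":0,"dz":0,"ax":0,"ay":0,"az":0,"claw":0},{"dx":0,"dy":0,"dz":0,"ax":0,"ay":0,"az":0,"claw":0},{"dx":0,"dy":0,"dz":0,"ax":0,"ay":0,"az":0,"claw":0},{"dx":0,"dy":0,"dz":0,"ax":0,"ay":0,"az":0,"claw":0}]' 40
python3 -m pendant '[{"dx":0,"dy":0,"dz":-4,"ax":0,"ay":0,"az":0,"claw":0},{"dx":0,"dy":0,"dz":-12,"ax":0,"ay":0,"az":0,"claw":0},{"dx":0,"dy":0,"dz":-26,"ax":0,"ay":0,"az":0,"claw":0},{"dx":0,"dy":0,"dz":-44,"ax":0,"ay":0,"az":0,"claw":0},{"dx":0,"dy":0,"dz":-62,"ax":0,"ay":0,"az":0,"claw":0},{"dx":0,"dy":0,"dz":-80,"ax":0,"ay":0,"az":0,"claw":0},{"dx":0,"dy":0,"dz":-98,"ax":0,"ay":0,"az":0,"claw":0},{"dx":0,"dy":0,"dz":-114,"ax":0,"ay":0,"az":0,"claw":0},{"dx":0,"dy":0,"dz":-122,"ax":0,"ay":0,"az":0,"claw":0},{"dx":0,"dy":0,"dz":-125,"ax":0,"ay":0,"az":0,"claw":0}]' 40
python3 -c "
from h import *
to(558.5,-26.8,180,10)"
```

```text
clock: 41.52
position: [0.5087, 0.3288, 0.0609]
tool_rot: [-3.142, -0.0, 0.174]
force: [0.2, -0.7, 0.4]
grip_width: 0.0501
clock: 42.1
position: [0.5088, 0.3291, 0.0613]
tool_rot: [-3.141, -0.001, 0.174]
force: [-1.4, -0.5, 6.2]
grip_width: 0.0274
clock: 42.93
position: [0.5088, 0.329, 0.1871]
tool_rot: [-3.141, -0.002, 0.174]
force: [-0.8, 0.4, -2.8]
grip_width: 0.027
at [508.8 329.  187.1] [-1.7994e+02 -1.0000e-01  9.9900e+00] F [-0.8  0.4 -2.8] w 27.0 t 42.93
shift [-12.8 359.1   6.7] rot [-0.06 -0.1  -0.01]
```

```bash
python3 -m pendant '[{"dx":0,"dy":9,"dz":0,"ax":0,"ay":0,"az":0,"claw":0},{"dx":-1,"dy":28,"dz":0,"ax":0,"ay":0,"az":0,"claw":0},{"dx":-2,"dy":60,"dz":0,"ax":0,"ay":0,"az":0,"claw":0},{"dx":-3,"dy":95,"dz":0,"ax":0,"ay":0,"az":0,"claw":0},{"dx":-4,"dy":130,"dz":0,"ax":0,"ay":0,"az":0,"claw":0},{"dx":-5,"dy":165,"dz":0,"ax":0,"ay":0,"az":0,"claw":0},{"dx":-7,"dy":200,"dz":0,"ax":0,"ay":0,"az":0,"claw":0},{"dx":-8,"dy":235,"dz":0,"ax":0,"ay":0,"az":0,"claw":0},{"dx":-9,"dy":268,"dz":0,"ax":0,"ay":0,"az":0,"claw":0},{"dx":-10,"dy":296,"dz":0,"ax":0,"ay":0,"az":0,"claw":0}]' 40
python3 -m pendant '[{"dx":0,"dy":25,"dz":0,"ax":0,"ay":0,"az":0,"claw":0},{"dx":-1,"dy":45,"dz":0,"ax":0,"ay":0,"az":0,"claw":0},{"dx":-2,"dy":58,"dz":2,"ax":0,"ay":0,"az":0,"claw":0},{"dx":-2,"dy":62,"dz":12,"ax":0,"ay":0,"az":0,"claw":0},{"dx":-2,"dy":62,"dz":30,"ax":0,"ay":0,"az":0,"claw":0},{"dx":-2,"dy":62,"dz":50,"ax":0,"ay":0,"az":0,"claw":0},{"dx":-2,"dy":62,"dz":70,"ax":0,"ay":0,"az":0,"claw":0},{"dx":-2,"dy":62,"dz":84,"ax":0,"ay":0,"az":0,"claw":0},{"dx":-2,"dy":62,"dz":90,"ax":0,"ay":0,"az":0,"claw":0},{"dx":-2,"dy":62,"dz":90,"ax":0,"ay":0,"az":0,"claw":0}]' 40
python3 -c "
from h import *
to(558.5,-26.8,66.3,10)
grab('wrist','w21.png')"
```

```text
clock: 43.77
position: [0.5492, 0.0321, 0.1846]
tool_rot: [3.141, 0.002, 0.173]
force: [0.1, 0.4, -2.4]
grip_width: 0.0269
clock: 44.6
position: [0.5574, -0.0258, 0.0935]
tool_rot: [-3.141, 0.003, 0.175]
force: [-1.2, 0.0, -2.6]
grip_width: 0.0272
at [557.4 -25.8  93.5] [-179.99    0.19   10.  ] F [-1.2  0.  -2.6] w 27.2 t 44.6
shift [ 1.   1.2 27.2] rot [-0.01  0.19  0.  ]
```

View pics/w21.png

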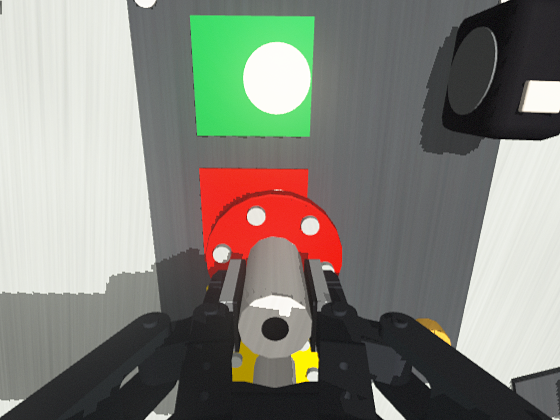

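```bash
python3 - <<'E'
from h import *
f=grab('wrist'); o=observe()['position']
print(o*1000, onz(f,275,328,o[2]-.0573+.095)*1000)
u=np.array([.985,.174]);v=np.array([-.174,.985])
A=onz(f,199.5,168.5,.009)[:2]*1000;B=onz(f,308.5,168.5,.009)[:2]*1000
print(np.linalg.norm(A-B), 'disc', (B-22*u-35*v),(A+52*u-35*v))
print('gdisc',onz(f,277,78,.009)*1000)
to(558.5,-26.8,66.3,10)
E
```

```text
[558.57693364 -25.89967225  95.45706117] [558.6949188  -25.958535   133.15706117]
74.1742277596238 disc [559.53992547 -26.9135283 ] [559.38912295 -26.95485121]
gdisc [543.90289303  64.2815778    9.        ]
at [558.6 -25.9  95.5] [1.80e+02 2.00e-02 9.99e+00] F [ 0.9  0.2 -2.4] w 27.0 t 44.7
shift [-0.2  0.9 29.2] rot [ 0.    0.02 -0.01]
```

```bash
python3 -m pendant '[{"dx":0.3,"dy":0.9,"dz":6,"ax":0,"ay":0,"az":0,"claw":0},{"dx":0.3,"dy":0.9,"dz":16,"ax":0,"ay":0,"az":0,"claw":0},{"dx":0.3,"dy":0.9,"dz":24,"ax":0,"ay":0,"az":0,"claw":0},{"dx":0.3,"dy":0.9,"dz":28,"ax":0,"ay":0,"az":0,"claw":0},{"dx":0.3,"dy":0.9,"dz":28,"ax":0,"ay":0,"az":0,"claw":0},{"dx":0.3,"dy":0.9,"dz":28,"ax":0,"ay":0,"az":0,"claw":0}]' 40
python3 -m pendant '[{"dx":0,"dy":0,"dz":1,"ax":0,"ay":0,"az":0,"claw":0},{"dx":0,"dy":0,"dz":1,"ax":0,"ay":0,"az":0,"claw":0}]' 40
```

```text
clock: 45.2
position: [0.5589, -0.0268, 0.067]
tool_rot: [3.142, 0.001, 0.174]
force: [0.1, 0.4, -3.3]
grip_width: 0.0273
clock: 45.37
position: [0.5592, -0.0267, 0.0662]
tool_rot: [3.142, -0.0, 0.174]
force: [0.3, 0.1, -3.8]
grip_width: 0.027
```

```bash
python3 -m pendant '[{"dx":0,"dy":0,"dz":0.7,"ax":0,"ay":0,"az":0,"claw":0},{"dx":0,"dy":0,"dz":0.7,"ax":0,"ay":0,"az":0,"claw":0}]' 40
```

```text
clock: 45.53
position: [0.5592, -0.0268, 0.0661]
tool_rot: [-3.141, -0.0, 0.174]
force: [-2.8, 0.0, 6.3]
grip_width: 0.027
```

```bash
python3 -m pendant '[{"dx":0,"dy":0,"dz":0,"ax":0,"ay":0,"az":0,"claw":30},{"dx":0,"dy":0,"dz":0,"ax":0,"ay":0,"az":0,"claw":36},{"dx":0,"dy":0,"dz":0,"ax":0,"ay":0,"az":0,"claw":45},{"dx":0,"dy":0,"dz":0,"ax":0,"ay":0,"az":0,"claw":50},{"dx":0,"dy":0,"dz":-8,"ax":0,"ay":0,"az":0,"claw":50},{"dx":0,"dy":0,"dz":-30,"ax":0,"ay":0,"az":0,"claw":50},{"dx":0,"dy":0,"dz":-60,"ax":0,"ay":0,"az":0,"claw":50},{"dx":0,"dy":0,"dz":-95,"ax":0,"ay":0,"az":0,"claw":50},{"dx":0,"dy":0,"dz":-115,"ax":0,"ay":0,"az":0,"claw":50},{"dx":0,"dy":0,"dz":-117,"ax":0,"ay":0,"az":0,"claw":50}]' 40
python3 - <<'E'
from h import *
to(598.4,311.5,180,10)
f=grab('wrist','w22.png')
E
```

```text
clock: 46.37
position: [0.5608, -0.027, 0.1872]
tool_rot: [3.141, -0.006, 0.174]
force: [0.3, 0.8, -0.6]
grip_width: 0.0496
at [560.8 -27.  187.2] [179.97  -0.33   9.96] F [ 0.3  0.8 -0.6] w 49.6 t 46.37
shift [  95.6 -326.9    7.6] rot [ 0.03 -0.33 -0.04]
```

View pics/w22.png

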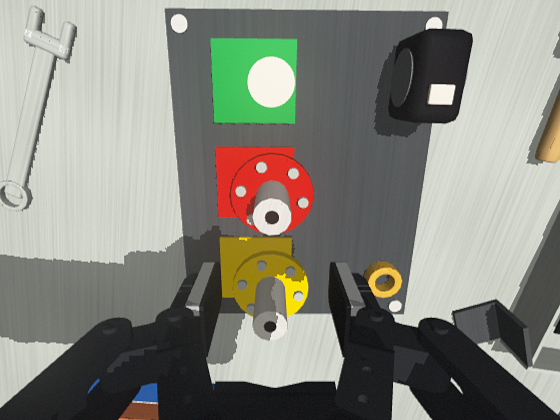

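Red and yellow are home and upright. Last, green.

```bash
python3 -m pendant '[{"dx":4,"dy":-12,"dz":0,"ax":0,"ay":0,"az":0,"claw":50},{"dx":13,"dy":-44,"dz":0,"ax":0,"ay":0,"az":0,"claw":50},{"dx":24,"dy":-80,"dz":0,"ax":0,"ay":0,"az":0,"claw":50},{"dx":35,"dy":-117,"dz":0,"ax":0,"ay":0,"az":0,"claw":50},{"dx":46,"dy":-155,"dz":0,"ax":0,"ay":0,"az":0,"claw":50},{"dx":57,"dy":-193,"dz":0,"ax":0,"ay":0,"az":0,"claw":50},{"dx":68,"dy":-231,"dz":0,"ax":0,"ay":0,"az":0,"claw":50},{"dx":78,"dy":-268,"dz":0,"ax":0,"ay":0,"az":0,"claw":50},{"dx":87,"dy":-298,"dz":0,"ax":0,"ay":0,"az":0,"claw":50},{"dx":94,"dy":-322,"dz":0,"ax":0,"ay":0,"az":0,"claw":50}]' 40
python3 -m pendant '[{"dx":1,"dy":-6,"dz":10,"ax":0,"ay":0,"az":0,"claw":50},{"dx":1,"dy":-6,"dz":30,"ax":0,"ay":0,"az":0,"claw":50},{"dx":1,"dy":-6,"dz":50,"ax":0,"ay":0,"az":0,"claw":50},{"dx":1,"dy":-6,"dz":60,"ax":0,"ay":0,"az":0,"claw":50},{"dx":1,"dy":-6,"dz":60,"ax":0,"ay":0,"az":0,"claw":50},{"dx":1,"dy":-6,"dz":60,"ax":0,"ay":0,"az":0,"claw":50}]' 40
python3 - <<'E'
from h import *
to(598.4,311.5,59.5,10)
E
```

```text
clock: 47.25
position: [0.5943, 0.3108, 0.1811]
tool_rot: [-3.141, 0.002, 0.177]
force: [0.5, 0.2, 0.5]
grip_width: 0.0503
clock: 47.75
position: [0.5955, 0.3126, 0.1223]
tool_rot: [3.141, 0.001, 0.174]
force: [0.1, -0.3, 0.6]
grip_width: 0.0499
at [595.5 312.6 122.3] [1.7997e+02 7.0000e-02 9.9800e+00] F [ 0.1 -0.3  0.6] w 49.9 t 47.75
shift [ 2.7  1.6 62.8] rot [ 0.03  0.07 -0.02]
```

```bash
python3 -m pendant '[{"dx":2.3,"dy":1.5,"dz":8,"ax":0,"ay":0,"az":0,"claw":50},{"dx":2.3,"dy":1.5,"dz":24,"ax":0,"ay":0,"az":0,"claw":50},{"dx":2.3,"dy":1.5,"dz":44,"ax":0,"ay":0,"az":0,"claw":50},{"dx":2.3,"dy":1.5,"dz":57,"ax":0,"ay":0,"az":0,"claw":50},{"dx":2.3,"dy":1.5,"dz":62,"ax":0,"ay":0,"az":0,"claw":50},{"dx":2.3,"dy":1.5,"dz":62,"ax":0,"ay":0,"az":0,"claw":50},{"dx":2.3,"dy":1.5,"dz":62,"ax":0,"ay":0,"az":0,"claw":50}]' 40
python3 -m pendant '[{"dx":0,"dy":0,"dz":0,"ax":0,"ay":0,"az":0,"claw":35},{"dx":0,"dy":0,"dz":0,"ax":0,"ay":0,"az":0,"claw":20},{"dx":0,"dy":0,"dz":0,"ax":0,"ay":0,"az":0,"claw":10},{"dx":0,"dy":0,"dz":0,"ax":0,"ay":0,"az":0,"claw":0},{"dx":0,"dy":0,"dz":0,"ax":0,"ay":0,"az":0,"claw":0},{"dx":0,"dy":0,"dz":0,"ax":0,"ay":0,"az":0,"claw":0},{"dx":0,"dy":0,"dz":0,"ax":0,"ay":0,"az":0,"claw":0}]' 40
python3 -m pendant '[{"dx":0,"dy":0,"dz":-4,"ax":0,"ay":0,"az":0,"claw":0},{"dx":0,"dy":0,"dz":-12,"ax":0,"ay":0,"az":0,"claw":0},{"dx":0,"dy":0,"dz":-26,"ax":0,"ay":0,"az":0,"claw":0},{"dx":0,"dy":0,"dz":-44,"ax":0,"ay":0,"az":0,"claw":0},{"dx":0,"dy":0,"dz":-62,"ax":0,"ay":0,"az":0,"claw":0},{"dx":0,"dy":0,"dz":-80,"ax":0,"ay":0,"az":0,"claw":0},{"dx":0,"dy":0,"dz":-98,"ax":0,"ay":0,"az":0,"claw":0},{"dx":0,"dy":0,"dz":-114,"ax":0,"ay":0,"az":0,"claw":0},{"dx":0,"dy":0,"dz":-122,"ax":0,"ay":0,"az":0,"claw":0},{"dx":0,"dy":0,"dz":-125,"ax":0,"ay":0,"az":0,"claw":0}]' 40
python3 -c "
from h import *
to(543,64.2,180,10)"
```

```text
clock: 48.33
position: [0.5987, 0.3117, 0.0613]
tool_rot: [-3.142, -0.001, 0.174]
force: [0.7, -0.8, 0.1]
grip_width: 0.0504
clock: 48.92
position: [0.5988, 0.3119, 0.0617]
tool_rot: [-3.141, -0.001, 0.174]
force: [-1.7, -0.4, 7.0]
grip_width: 0.0273
clock: 49.75
position: [0.5989, 0.3119, 0.188]
tool_rot: [-3.141, -0.002, 0.174]
force: [-0.0, 0.3, -3.8]
grip_width: 0.0272
at [598.9 311.9 188. ] [-1.7994e+02 -1.4000e-01  9.9900e+00] F [-0.   0.3 -3.8] w 27.2 t 49.75
shift [-98.  234.3   7.5] rot [-0.06 -0.14 -0.01]
```

```bash
python3 -m pendant '[{"dx":-3,"dy":7,"dz":0,"ax":0,"ay":0,"az":0,"claw":0},{"dx":-10,"dy":24,"dz":0,"ax":0,"ay":0,"az":0,"claw":0},{"dx":-20,"dy":48,"dz":0,"ax":0,"ay":0,"az":0,"claw":0},{"dx":-32,"dy":76,"dz":0,"ax":0,"ay":0,"az":0,"claw":0},{"dx":-45,"dy":106,"dz":0,"ax":0,"ay":0,"az":0,"claw":0},{"dx":-58,"dy":136,"dz":0,"ax":0,"ay":0,"az":0,"claw":0},{"dx":-71,"dy":166,"dz":0,"ax":0,"ay":0,"az":0,"claw":0},{"dx":-83,"dy":195,"dz":0,"ax":0,"ay":0,"az":0,"claw":0},{"dx":-92,"dy":218,"dz":0,"ax":0,"ay":0,"az":0,"claw":0},{"dx":-97,"dy":232,"dz":0,"ax":0,"ay":0,"az":0,"claw":0}]' 40
python3 -m pendant '[{"dx":-1,"dy":2,"dz":2,"ax":0,"ay":0,"az":0,"claw":0},{"dx":-1,"dy":2,"dz":12,"ax":0,"ay":0,"az":0,"claw":0},{"dx":-1,"dy":2,"dz":30,"ax":0,"ay":0,"az":0,"claw":0},{"dx":-1,"dy":2,"dz":50,"ax":0,"ay":0,"az":0,"claw":0},{"dx":-1,"dy":2,"dz":70,"ax":0,"ay":0,"az":0,"claw":0},{"dx":-1,"dy":2,"dz":84,"ax":0,"ay":0,"az":0,"claw":0},{"dx":-1,"dy":2,"dz":90,"ax":0,"ay":0,"az":0,"claw":0},{"dx":-1,"dy":2,"dz":90,"ax":0,"ay":0,"az":0,"claw":0},{"dx":-1,"dy":2,"dz":90,"ax":0,"ay":0,"az":0,"claw":0}]' 40
python3 -c "
from h import *
f=grab('wrist','w23.png')
to(543,64.2,66.7,10)"
```

```text
clock: 50.58
position: [0.5414, 0.0627, 0.1851]
tool_rot: [3.141, 0.002, 0.171]
force: [0.4, -0.1, -1.3]
grip_width: 0.0274
clock: 51.33
position: [0.5423, 0.0645, 0.0955]
tool_rot: [3.141, 0.001, 0.175]
force: [-0.2, 0.3, -2.4]
grip_width: 0.0265
at [542.6  64.5  96.1] [ 1.800e+02 -2.000e-02  1.001e+01] F [ 0.3 -0.2 -2.4] w 27.1 t 51.38
shift [ 0.3  0.3 29.4] rot [ 0.   -0.02  0.01]
```

View pics/w23.png

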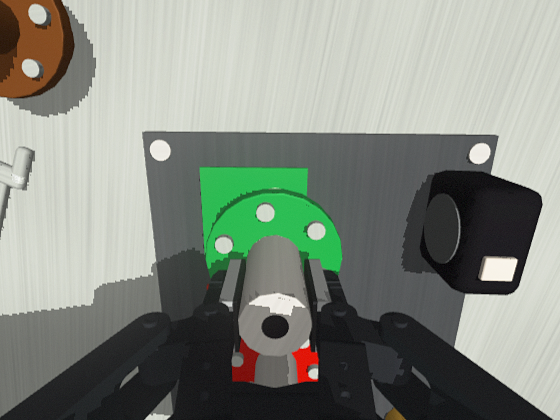

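```bash
python3 - <<'E'
from h import *
f=grab('wrist'); o=observe()['position']
print(o*1000, onz(f,275,327,o[2]-.0577+.095)*1000)
u=np.array([.985,.174]);v=np.array([-.174,.985])
A=onz(f,199.5,168,.009)[:2]*1000;B=onz(f,308,168,.009)[:2]*1000
print(np.linalg.norm(A-B), 'disc', (B-22*u-35*v),(A+52*u-35*v))
E
```

```text
[542.74890428  64.48479068  96.30963146] [543.23958506  64.10917126 133.60963146]
74.23048495153694 disc [544.0701928   63.49375985] [543.86122154  63.45831935]
```

```bash
python3 -m pendant '[{"dx":0.4,"dy":0.5,"dz":6,"ax":0,"ay":0,"az":0,"claw":0},{"dx":0.4,"dy":0.5,"dz":16,"ax":0,"ay":0,"az":0,"claw":0},{"dx":0.4,"dy":0.5,"dz":24,"ax":0,"ay":0,"az":0,"claw":0},{"dx":0.4,"dy":0.5,"dz":28.5,"ax":0,"ay":0,"az":0,"claw":0},{"dx":0.4,"dy":0.5,"dz":28.5,"ax":0,"ay":0,"az":0,"claw":0},{"dx":0.4,"dy":0.5,"dz":28.5,"ax":0,"ay":0,"az":0,"claw":0}]' 40
python3 -m pendant '[{"dx":0,"dy":0,"dz":1,"ax":0,"ay":0,"az":0,"claw":0},{"dx":0,"dy":0,"dz":1,"ax":0,"ay":0,"az":0,"claw":0}]' 40
```

```text
clock: 51.93
position: [0.5426, 0.0636, 0.0666]
tool_rot: [3.142, 0.001, 0.174]
force: [-0.8, 0.1, -2.9]
grip_width: 0.0269
clock: 52.1
position: [0.5429, 0.0638, 0.066]
tool_rot: [3.142, 0.0, 0.174]
force: [-0.7, -0.4, -2.8]
grip_width: 0.0273
```

```bash
python3 -m pendant '[{"dx":0,"dy":0,"dz":0.7,"ax":0,"ay":0,"az":0,"claw":0},{"dx":0,"dy":0,"dz":0.7,"ax":0,"ay":0,"az":0,"claw":0}]' 40
```

```text
clock: 52.27
position: [0.5429, 0.0638, 0.0658]
tool_rot: [-3.141, -0.0, 0.174]
force: [-2.6, -0.2, 7.6]
grip_width: 0.0272
```

```bash
python3 -m pendant '[{"dx":0,"dy":0,"dz":0,"ax":0,"ay":0,"az":0,"claw":30},{"dx":0,"dy":0,"dz":0,"ax":0,"ay":0,"az":0,"claw":36},{"dx":0,"dy":0,"dz":0,"ax":0,"ay":0,"az":0,"claw":45},{"dx":0,"dy":0,"dz":0,"ax":0,"ay":0,"az":0,"claw":50},{"dx":0,"dy":0,"dz":-8,"ax":0,"ay":0,"az":0,"claw":50},{"dx":0,"dy":0,"dz":-30,"ax":0,"ay":0,"az":0,"claw":50},{"dx":0,"dy":0,"dz":-60,"ax":0,"ay":0,"az":0,"claw":50},{"dx":0,"dy":0,"dz":-95,"ax":0,"ay":0,"az":0,"claw":50},{"dx":0,"dy":0,"dz":-125,"ax":0,"ay":0,"az":0,"claw":50},{"dx":0,"dy":0,"dz":-130,"ax":0,"ay":0,"az":0,"claw":50}]' 40
python3 -m pendant '[{"dx":-5,"dy":-12,"dz":0,"ax":0,"ay":0,"az":0,"claw":50},{"dx":-10,"dy":-45,"dz":0,"ax":0,"ay":0,"az":0,"claw":50},{"dx":-20,"dy":-80,"dz":0,"ax":0,"ay":0,"az":0,"claw":50},{"dx":-30,"dy":-115,"dz":0,"ax":0,"ay":0,"az":0,"claw":50},{"dx":-40,"dy":-150,"dz":0,"ax":0,"ay":0,"az":0,"claw":50},{"dx":-50,"dy":-185,"dz":0,"ax":0,"ay":0,"az":0,"claw":50},{"dx":-55,"dy":-210,"dz":0,"ax":0,"ay":0,"az":0,"claw":50},{"dx":-60,"dy":-225,"dz":0,"ax":0,"ay":0,"az":0,"claw":50},{"dx":-60,"dy":-225,"dz":0,"ax":0,"ay":0,"az":0,"claw":50},{"dx":-60,"dy":-225,"dz":0,"ax":0,"ay":0,"az":0,"claw":50}]' 40
python3 - <<'E'
from h import *
f=grab('top','t24.png');s=grab('scene','s24.png')
cv2.imwrite('pics/c24.png',cv2.resize(f['image'][90:220,225:375],None,fx=5,fy=5,interpolation=cv2.INTER_CUBIC))
cv2.imwrite('pics/c25.png',cv2.resize(s['image'][175:310,250:400],None,fx=4.4,fy=4.4,interpolation=cv2.INTER_CUBIC))
print(observe())
E
python3 m.py
```

```text
clock: 53.1
position: [0.5447, 0.0637, 0.2007]
tool_rot: [-3.141, -0.006, 0.174]
force: [0.7, 0.8, 0.3]
grip_width: 0.0499
clock: 53.93
position: [0.4437, 0.2756, 0.195]
tool_rot: [3.141, 0.001, 0.176]
force: [-0.0, 0.3, -0.2]
grip_width: 0.0496
{'clock': 54.0333, 'qpos': array([-0.94242757,  0.42901602,  0.36719362,  1.92040067, -0.20350185,
        0.8287131 , -0.29365987]), 'qd': array([ 0.01294251, -0.00073585,  0.0032146 , -0.00423294, -0.00069523,
        0.00148779, -0.00052889]), 'joint_efforts': array([-1.84567686e+00, -7.26206160e+01,  7.44664818e+00, -3.14121079e+01,
       -4.87388216e-02,  2.49237244e-03, -5.15462004e-02]), 'position': array([0.44470043, 0.27423181, 0.1952485 ]), 'tool_rot': array([3.14098541e+00, 4.13235526e-04, 1.73625005e-01]), 'force': array([ 0.01119803, -0.12095364,  0.25329395]), 'moment': array([ 0.01927444,  0.02390529, -0.02635266]), 'grip_width': 0.04991145772333555}
white [349.8 100.7] [  5.75   5.5  100.75] [ 715.6 -139.4]
white [255.9 113.8] [  6.75   8.25 194.5 ] [681.1  79.5]
white [344.1 153.7] [ 17.   15.5 501.5] [ 590.5 -127.7]
white [
[... 366 characters left out ...]
7.9  40.4]
white [290.3 169.4] [ 3.5   3.75 39.  ] [551.5  -3.4]
white [340.5 170.3] [ 3.25  3.5  34.5 ] [ 551.5 -120. ]
white [248.6 173.9] [ 4.    4.25 46.5 ] [539.3  93.3]
white [300.7 175.8] [ 3.5   3.75 41.5 ] [537.2 -27.8]
white [257.5 182. ] [ 4.    4.25 47.  ] [520.8  72.2]
white [363.9 191.7] [  6.     5.75 110.  ] [ 502.6 -174.8]
bar [435.2 190.9] ((506.4065246582031, -333.32177734375), (228.1470947265625, 31.056249618530273), 3.9422800540924072)
bar [167.3 314.3] ((213.25245666503906, 269.83648681640625), (22.453765869140625, 155.16297912597656), 61.08941650390625)
bar [431.6 327.8] ((197.27752685546875, -327.0413513183594), (20.27169418334961, 153.459716796875), 23.0208797454834)
```

View pics/t24.png

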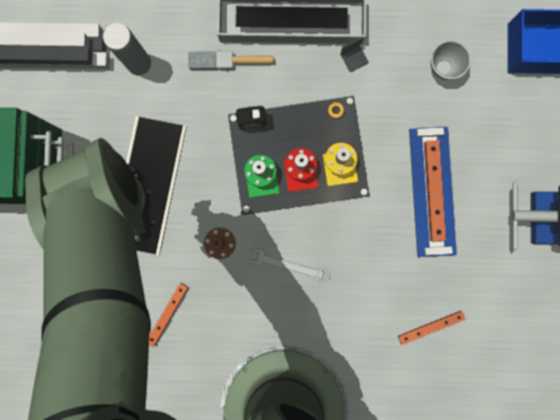

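View pics/c24.png

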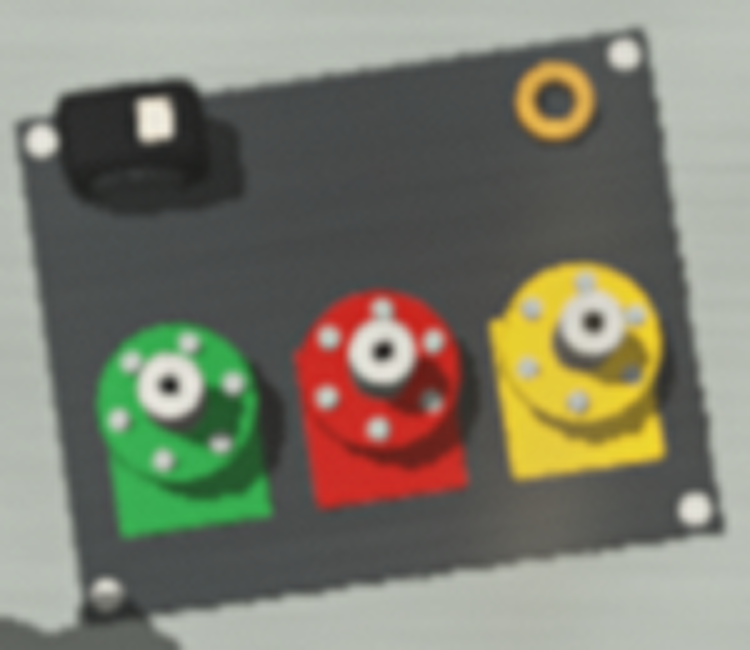

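View pics/c25.png

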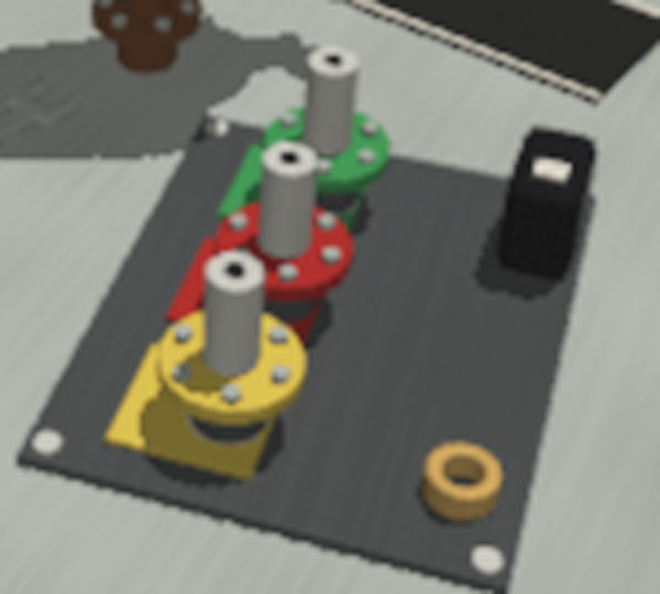

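```bash
python3 - <<'E'
from h import *
f=grab('top')
P=lambda x,y,z: np.round(onz(f,225+(x+.5)/5-.5,90+(y+.5)/5-.5,z)*1000,1)[:2]
D=[(541.8,64.5),(557,-26.4),(572.3,-117)]
for d,t,fl in zip(D,[(170,385),(383,351),(593,322)],[(177,403),(381,370),(582,343)]): print(P(*t,.104)-d,P(*fl,.049)-d)
E
```

```text
[ 0.3 -0.4] [ 0.2 -0.6]
[ 1.4 -0.7] [ 1.6 -1.2]
[ 0.3 -0.1] [ 0.1 -0.8]
```

All hubs are within 2 mm of their discs and the arm is clear. I'm handing the job in.

```bash
python3 -m pendant '[{"dx":0,"dy":0,"dz":0,"ax":0,"ay":0,"az":0,"claw":50},{"dx":0,"dy":0,"dz":0,"ax":0,"ay":0,"az":0,"claw":50},{"dx":0,"dy":0,"dz":0,"ax":0,"ay":0,"az":0,"claw":50},{"dx":0,"dy":0,"dz":0,"ax":0,"ay":0,"az":0,"claw":50},{"dx":0,"dy":0,"dz":0,"ax":0,"ay":0,"az":0,"claw":50}]' 40 && python3 -c "
from workcell import job_done
print(job_done())"
```

```text
clock: 54.55
position: [0.4448, 0.2749, 0.1955]
tool_rot: [3.142, 0.0, 0.174]
force: [-0.0, -0.2, -0.0]
grip_width: 0.05
the job is handed in; nothing more can be done
None
```

I moved all three hubs to the parking mat and laid the copper bar on the blue jig. I then put each hub back upright on the disc of its own colour and handed the job in at 54.6 s of the 144 s allowed.

Last checks:
- **Bar:** it lies within about 1 mm of the jig centre and within 0.3° of its direction (4.1° against 4.0–4.3° depending on the camera).
- **Hubs:** all three stand upright. In the top view, green and yellow are within about 1 mm of their disc centres and red is about 2 mm off, roughly the cameras' own accuracy.
- **Tape measure and look-alikes:** the tape measure looks unmoved, and the arm never went near the brown hub or the small bars.
- **Bar before the lift:** its position just before I picked it up matched the start to within the camera accuracy.
- **Robot:** the gripper is open and clear of everything, with near-zero force and almost no joint motion.

The highest contact force I read was 24 N, while setting the yellow hub on the mat; I backed off before letting go. The wrist camera and top camera disagreed by 1–2 mm on absolute positions, and nothing in the final checks failed.

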